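# Tidy the computer desk: free the red drive and sort the small things into their trays

### The job

Sort the desk: the red portable drive, which lies in the middle of the stack of three, goes into the yellow tray, the amber pill jar with the orange cap upright into the white tray and the white remote control into the green tray, each lying or standing flat on the tray's floor. Take the blue drive off the stack to get at the red one (the grey mouse mat is free to park it on), and finish with the blue drive stacked squarely and in line on the grey one, which stays where it is. Set things down without dropping them, and leave the white mug standing where it is.

Things in the scene. Friction and masses are not known exactly. Their poses are not given: they have to be found in the camera images.
- drive_blue_center (a point): centre (half-way up) of the blue portable drive, a rigid box 100 (x) x 56 (y) x 20 mm (z); at the start on top of the stack, its underside 40 mm above the desk; x along its length, z up
- drive_red_center (a point): centre of the red portable drive, a rigid box 120 (x) x 60 (y) x 20 mm; at the start in the middle of the stack, its underside 20 mm above the desk; 10 mm of it shows beyond each end of the blue drive; x along its length, z up
- drive_grey_center (a point): centre of the grey portable drive, a rigid box 140 (x) x 64 (y) x 20 mm; at the bottom of the stack, loose on the desk; x along its length, z up
- jar_center (a point): centre (35 mm above its foot) of the amber pill jar: a 44 mm diameter body 50 mm high with a 40 mm diameter orange cap 20 mm high, 70 mm in all, standing upright; z up
- remote_center (a point): centre of the white remote control, 130 (x) x 42 (y) x 20 mm, lying flat, buttons up; x along its length, z up; it fits a tray only lengthwise
- tray_yellow: yellow plastic open tray for drives, fixed to the desk; outside 140 (own x) x 190 (own y) x 20 mm high, walls and floor 5 mm thick (inside 130 x 180 mm); origin at the centre of its underside on the desk, z up
- tray_white: white plastic open tray for medicine, fixed to the desk; outside 140 (own x) x 190 (own y) x 20 mm high, walls and floor 5 mm thick (inside 130 x 180 mm); origin at the centre of its underside on the desk, z up
- tray_green: green plastic open tray for remote controls, fixed to the desk; outside 140 (own x) x 190 (own y) x 20 mm high, walls and floor 5 mm thick (inside 130 x 180 mm); origin at the centre of its underside on the desk, z up
- mat: grey mouse mat, fixed flat on the desk and kept free of things, 150 (x) x 130 (y) x 3 mm; origin at the centre of its underside, z up
- mug: white ceramic mug, 76 mm across and 90 mm high, standing loose beyond the trays, not to be disturbed; origin at the centre of its foot, handle towards its own +y
Mind the look-alikes: they are no part of the job. Of the things that look like the tray_white, take the one that is farthest from the robot's base at the start.

How it is judged:
By the outcome, as a careful person would: the job done as asked, in the order asked, and still so for the second after the job is handed in, with the robot touching nothing.
It also fails if it takes over 120 s, if anything falls off the work surface, if the arm or the gripper's body presses on something with over 40 N, if the wrist force passes 120 N, or if a joint passes its speed limit or range.

### The arm

A 6-joint arm with a two-finger parallel gripper is mounted at the origin on the work surface. World frame = base frame: x ahead of the robot, y to its left, z up, the work surface at z = 0. Lengths are in m, angles in rad, forces in N, time in s.
With the tool pointing down it reaches from about 0.35 to 0.775 m from the base axis. Payload 5.5 kg.
Tool frame: the origin (TCP) lies at the very end of the fingers, on their centre line; the grasp point (between the pads) lies 19 mm behind it; x points along the fingers, y is the direction in which the jaws open and shut, and the axes are right-handed (so a half turn about x gives the same grasp; the last joint's range is limited). The gripper opens to 85 mm and grips with 20 to 120 N. Pads are 22 mm wide; open, the fingers measure 114 mm over their backs; the gripper's body (76 mm by 85 mm) begins 54 mm behind the grasp point. The pads swing forward as they close: fully open they stand 13 mm farther back than shut.
Start: joints at [-1.428, 0.313, 0.046, 1.304, 0, 1.431], TCP at [0.16, -0.552, 0.231] pointing down, gripper open.
Joint ranges: [-2.76, 2.76], [-0.86, 1.69], [-1.03, 1.26], [-2.2, 2.34], [-1.47, 1.5], [-3.14, 3.14]. Speed limits (rad/s): [2.57, 2.57, 3.14, 3.14, 3.14, 3.14].

### API

Orientations are given as a unit quaternion [w, x, y, z].
In Python, from workcell import env gives the robot as it stands.
- The arm moves only by the tool servo_tool, never from a script. Its argument "increments" is a list of rows, each an object with "offset": the shift along the tool's x, y, z in cm, a list of three; "yaw": the turn about the tool's x in degrees. In form: [{"offset": [x, y, z], "yaw": yaw}, ...]. A call has exactly 8 rows; each row is the pose to reach, as a shift and turn from the pose commanded when the call began, along the tool's axes at that moment; what a row does not reach only later rows make up. A row lasts 1/10 s, in which the tool goes at most 50 mm and 8.59 degrees, less where a joint would pass 70% of its speed; a pose out of reach is approached as far as the arm can. A call with a gripper value outside its range is refused whole. "claw" is the opening, from 0 (shut) to 1 (fully open), set as the call begins (left out, the last holds). The fingers move at their own pace and stop on an object; "force" is the grip in N (left out, the last holds). Time passes only in rows, so rows that repeat a pose let the fingers close, or fill a call up. It gives the time, the measured TCP pose, the force and the opening at its end, in the units of the state.
- env.get_state(): the state, without advancing time (a new reading comes with each control period).
- env.read_camera(name): name is "side" or "top"; returns (picture, depth): 480x640x3 uint8, red, green, blue; 480x640 float32, m along the optical axis (not along the pixel's ray), 0 where there is no reading.
- env.camera_model(name): a dict with "vertical_fov" (degrees; the focal length in pixels is half the picture's height over the tangent of half this angle, whatever the lens; pixels are square), "cx", "cy" (the principal point, pixels), "world_from_camera" (4x4, takes a point from camera to world coordinates). Camera axes: x right, y up, looking along -z (the intrinsics and any distortion apply to the point x, -y, -z); pixel columns grow to the right and rows downward; lengths in m; the calibration is good to about 2 mm. A picture is of the moment at which its call begins. camera_model takes no time and is no camera call.
- env.hand_in(): hands the job in, once; it reports no verdict.
The state is a dict: "clock": time; "joint_pos": joint angles; "qvel": joint speeds; "tau": joint torques, N m; "tcp_pos": TCP position; "orientation": TCP orientation; "wrist_force": force on the tool from outside, world axes, zero at the start; "ft_torque": the same for the moment, N m; "finger_gap": finger opening in m.
Only numpy, scipy, OpenCV 4.12 (cv2) and the standard library are available. Lean on these libraries where they do the work, as an engineer would, in place of code of your own. Each camera call takes 0.05 s, during which the arm holds its last target.

## Working session

There is one attempt and no reset: what is moved stays moved. The work goes in short steps, Python scripts to look and compute and a tool call to move; the robot and the scene stay as the last step left them, time stands still between calls to the robot, and variables do not carry over. Pictures are saved under pics/ and viewed, and the job is handed in when it is done.

Besides the shell and the picture viewer there is one more tool, called in YAML: its name, and indented under it one key for each argument. servo_tool: Moves the arm, as the interface text tells. Its arguments: {"type":"object","properties":{"increments":{"type":"array","items":{"type":"object","properties":{"offset":{"type":"array","items":{"type":"number"}},"yaw":{"type":"number"}}}},"claw":{"type":"number"},"force":{"type":"number"}},"required":["increments"]}

```bash
ls; mkdir -p pics; python3 - <<'E'
from workcell import env
import cv2,numpy as np
s=env.get_state(); print(s)
for n in("top","side"):
    p,d=env.read_camera(n); m=env.camera_model(n); print(n,m)
    cv2.imwrite(f"pics/{n}0.png",p[:,:,::-1]); np.save(f"pics/{n}0.npy",d)
E
```

```text
pics
{'clock': 0.0, 'joint_pos': array([-1.42765908e+00,  3.13989232e-01,  4.50165110e-02,  1.30358682e+00,
       -7.99926374e-06,  1.43117301e+00]), 'qvel': array([ 2.03849013e-04,  9.76326728e-04, -8.83111235e-04, -2.31547260e-05,
        5.56812288e-05, -2.24086583e-03]), 'tau': array([-3.99302189e-05, -4.80628538e+01,  2.98532259e+01,  1.93014886e-02,
       -7.57444786e-05,  1.82917506e-05]), 'tcp_pos': array([ 0.16033477, -0.5516863 ,  0.23043056]), 'orientation': array([-0.09901482, -0.70004739, -0.10026159,  0.70005523]), 'wrist_force': array([ 0.15161528, -0.17233368,  0.31736871]), 'ft_torque': array([-0.00570344, -0.00148837, -0.0061845 ]), 'finger_gap': 0.08545953165809769}
top {'vertical_fov': 47.832900585941665, 'cx': 317.42789245924075, 'cy': 238.4289470648824, 'world_from_camera': array([[ 0.01013314,  0.99543408, -0.09491217,  0.43519906],
       [-0.99994554,  0.00985045, -0.0034464 ,  0.07109747],
       [-0.00249573,  0.09494192,  0.99547968,  1.40660994],
       [ 0.        ,  0.        ,  0.        ,  1.        ]])}
side {'vertical_fov': 47.62280389045073, 'cx': 319.97539058289203, 'cy': 240.81541350409765, 'world_from_camera': array([[-0.76500968,  0.48259656, -0.42645135, -0.04759531],
       [-0.64390802, -0.58544325,  0.49258367,  0.74552171],
       [-0.01194388,  0.65142672,  0.75861754,  1.12393004],
       [ 0.        ,  0.        ,  0.        ,  1.        ]])}
```

View pics/top0.png

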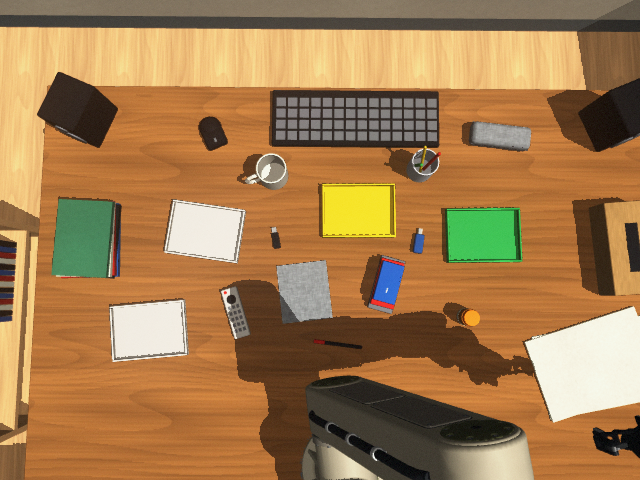

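View pics/side0.png

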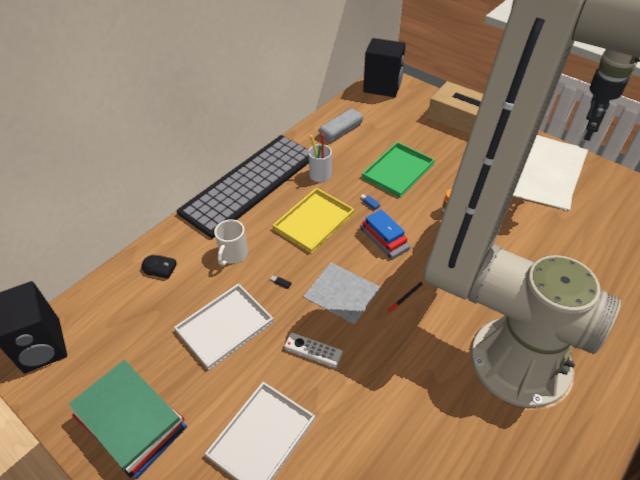

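The top view shows two white-tray look-alikes, at (204,231) and (148,330), and the stack at (387,284). The jar is at (470,317), the remote at (235,312) and the mat at (304,292). Yellow is at (358,210) and green at (483,235). Next I'll view enlarged crops.

```bash
cat > h.py <<'E'
import numpy as np,cv2
from workcell import env
def K(n):
    m=env.camera_model(n); f=240/np.tan(np.radians(m["vertical_fov"]/2)); return f,m["cx"],m["cy"],m["world_from_camera"]
def atz(n,u,v,z):
    f,cx,cy,T=K(n); r=T[:3,:3]@np.array([(u-cx)/f,-(v-cy)/f,-1]); o=T[:3,3]
    return (o+r*(z-o[2])/r[2])
def proj(n,p):
    f,cx,cy,T=K(n); q=T[:3,:3].T@(np.asarray(p)-T[:3,3]); return np.array([cx+f*q[0]/-q[2], cy-f*q[1]/-q[2]])
def cloud(n,d):
    f,cx,cy,T=K(n); v,u=np.mgrid[:480,:640]; P=np.stack([(u-cx)/f*d,-(v-cy)/f*d,-d],-1); return P@T[:3,:3].T+T[:3,3]
def crop(src,out,x0,y0,x1,y1,k):
    im=cv2.imread(src)[y0:y1,x0:x1]; cv2.imwrite(out,cv2.resize(im,None,fx=k,fy=k,interpolation=cv2.INTER_CUBIC))
def snap(n,name):
    p,d=env.read_camera(n); cv2.imwrite(f"pics/{name}.png",p[:,:,::-1]); np.save(f"pics/{name}.npy",d); return p,d
E
python3 - <<'E'
from h import *
crop("pics/top0.png","pics/c1.png",330,240,490,340,5)
crop("pics/top0.png","pics/c2.png",100,190,260,370,3)
crop("pics/side0.png","pics/c3.png",340,190,430,270,8)
for n in("top","side"):
    P=cloud(n,np.load(f"pics/{n}0.npy"))
    pts={"top":[(204,231),(148,330),(387,284),(470,317),(235,312),(304,292),(358,210),(483,235),(270,170),(250,280)],"side":[(224,325),(260,435),(384,228),(313,220),(398,170),(340,292),(313,351)]}[n]
    for u,v in pts: print(n,u,v,P[v,u].round(4), np.hypot(*P[v,u][:2]).round(3))
E
```

```text
top 204 231 [0.5851 0.3713 0.0071] 0.693
top 148 330 [0.3288 0.508  0.0039] 0.605
top 387 284 [ 0.4518 -0.0981  0.0581] 0.462
top 470 317 [ 0.3733 -0.2995  0.0695] 0.479
top 235 312 [0.3776 0.2832 0.0221] 0.472
top 304 292 [0.4298 0.1092 0.0039] 0.443
top 358 210 [ 0.6452 -0.0297  0.0008] 0.646
top 483 235 [ 0.5821 -0.3548  0.0043] 0.682
top 270 170 [0.7488 0.2028 0.0043] 0.776
top 250 280 [ 0.4593  0.2499 -0.0018] 0.523
side 224 325 [0.5883 0.3688 0.0038] 0.694
side 260 435 [0.3353 0.5051 0.0044] 0.606
side 384 228 [ 0.448  -0.0842  0.0626] 0.456
side 313 220 [ 0.6496 -0.0314 -0.0007] 0.65
side 398 170 [ 0.5816 -0.3507  0.004 ] 0.679
side 340 292 [0.4336 0.1167 0.0053] 0.449
side 313 351 [0.3706 0.2937 0.0238] 0.473
```

View pics/c1.png

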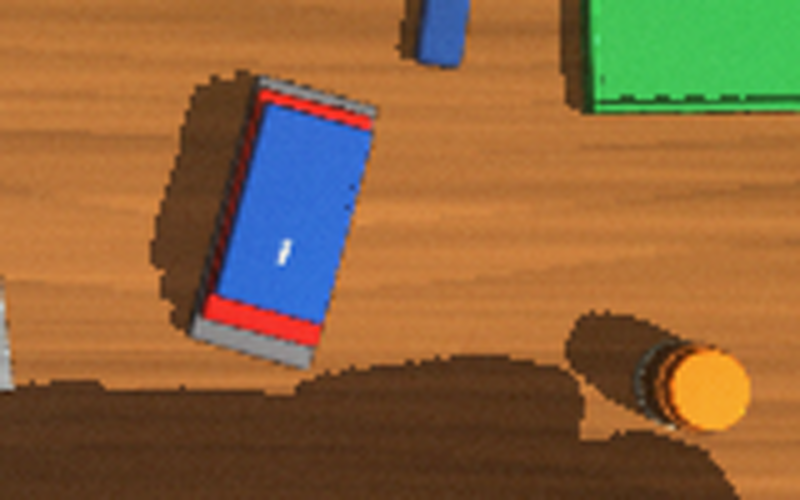

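View pics/c2.png

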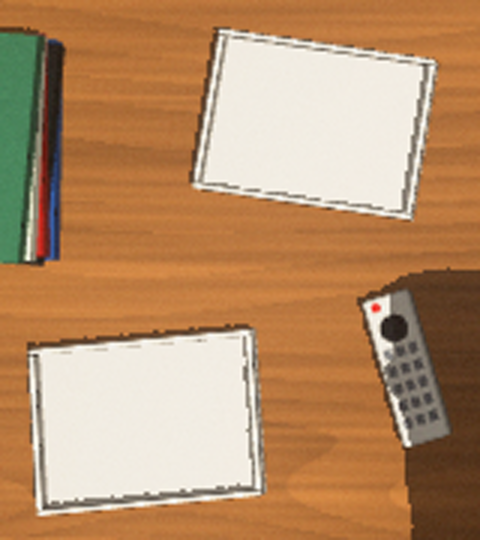

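View pics/c3.png

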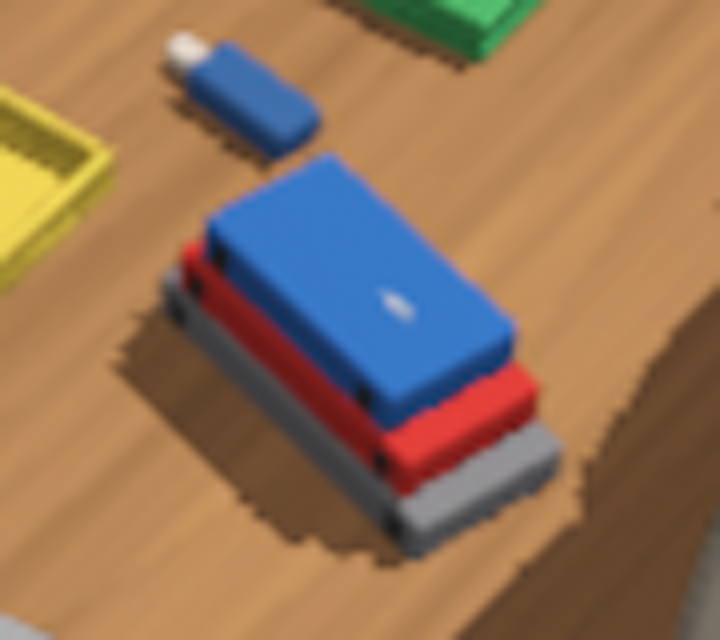

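The tray at (204,231) is 0.693 m from the base and the one at (148,330) is 0.605 m. The farther one fits, so (204,231), top right in the crop, is the real tray_white. Next I'll measure poses by colour and height.

```bash
cat >> h.py <<'E'
def rect(n,name,col,zlo,zhi,roi=None):
    im=cv2.imread(f"pics/{name}.png"); d=np.load(f"pics/{name}.npy"); P=cloud(n,d); hsv=cv2.cvtColor(im,cv2.COLOR_BGR2HSV).astype(int); H,S,V=hsv[...,0],hsv[...,1],hsv[...,2]
    c={"blue":(H>100)&(H<125)&(S>110),"red":((H<5)|(H>175))&(S>150),"yellow":(H>24)&(H<33)&(S>150),"green":(H>50)&(H<75)&(S>120),"white":(S<40)&(V>60),"grey":(S<70),"orange":(H>8)&(H<22)&(S>180),"any":H>=0}[col]
    m=c&(P[...,2]>zlo)&(P[...,2]<zhi)&(d>0)
    if roi is not None:
        x0,x1,y0,y1=roi; m&=(P[...,0]>x0)&(P[...,0]<x1)&(P[...,1]>y0)&(P[...,1]<y1)
    m=m.astype(np.uint8); k,l,st,_=cv2.connectedComponentsWithStats(m); 
    if k<2: return print(n,col,"none")
    b=l==1+np.argmax(st[1:,4]); z=np.median(P[b][:,2])
    # reproject at constant median z to cut depth noise
    vs,us=np.nonzero(b); Q=np.array([atz(n,0,0,z)]) ; f,cx,cy,T=K(n)
    r=np.stack([(us-cx)/f,-(vs-cy)/f,-np.ones(len(us))],-1)@T[:3,:3].T; W=T[:3,3]+r*((z-T[2,3])/r[:,2])[:,None]
    R=cv2.minAreaRect((W[:,:2]*1000).astype(np.float32)); (cx_,cy_),(w,h),a=R
    if w<h: w,h,a=h,w,a+90
    a=(a+90)%180-90
    print(n,col,"c",round(cx_,1),round(cy_,1),"mean",(W[:,:2].mean(0)*1000).round(1),"LxW",round(w,1),round(h,1),"long-axis deg",round(a,1),"z",round(z*1000,1),"n",b.sum(), "px",us.min(),us.max(),vs.min(),vs.max())
E
python3 - <<'E'
from h import *
for n in("top","side"):
    N=n+"0"
    rect(n,N,"blue",.05,.07,(.35,.55,-.2,0))
    rect(n,N,"red",.03,.05,(.35,.55,-.2,0))
    rect(n,N,"grey",.012,.03,(.35,.55,-.2,0))
    rect(n,N,"yellow",-.01,.03,(.5,.8,-.2,.1))
    rect(n,N,"green",-.01,.03,(.45,.75,-.5,-.2))
    rect(n,N,"white",-.01,.03,(.48,.72,.25,.48))
    rect(n,N,"grey",.012,.03,(.28,.48,.22,.38))
    rect(n,N,"grey",-.01,.01,(.33,.53,.02,.21))
    rect(n,N,"orange",.06,.08,(.3,.5,-.4,-.2))
    rect(n,N,"grey",.08,.1,(.65,.85,.1,.3))
s=env.get_state()
w,x,y,z=s["orientation"]
from scipy.spatial.transform import Rotation as R
print(R.from_quat([x,y,z,w]).as_matrix().round(4))
E
```

```text
top blue c 456.6 -101.0 mean [ 456.4 -101. ] LxW 98.5 55.4 long-axis deg -15.3 z 59.2 n 876 px 373 403 261 304
top red c 404.4 -84.3 mean [404.1 -85.4] LxW 65.1 27.6 long-axis deg 55.5 z 38.7 n 121 px 370 393 291 308
top grey c 392.9 -82.2 mean [392.6 -82.8] LxW 64.8 23.3 long-axis deg 60.8 z 18.9 n 111 px 368 391 297 313
top yellow c 642.3 -32.0 mean [642.7 -27.3] LxW 188.3 132.0 long-axis deg -89.4 z 4.5 n 3358 px 323 395 186 236
top green c 583.3 -355.1 mean [ 582.7 -355.6] LxW 194.8 140.6 long-axis deg -88.6 z 5.2 n 3963 px 446 521 208 262
top white c 585.9 370.0 mean [585.3 370.4] LxW 191.8 139.6 long-axis deg 82.2 z 4.4 n 3766 px 165 244 200 262
top grey c 377.3 282.9 mean [375.1 282.7] LxW 128.0 42.1 long-axis deg 17.7 z 19.1 n 781 px 221 249 287 338
top grey c 431.5 109.5 mean [431.1 109.5] LxW 149.1 129.2 long-axis deg 7.4 z 2.2 n 2877 px 276 332 260 323
top orange c 372.1 -302.1 mean [ 372.3 -302.4] LxW 39.4 36.4 long-axis deg -89.4 z 69.0 n 219 px 463 479 310 325
top grey c 733.9 192.5 mean [734.  194.3] LxW 74.5 73.1 long-axis deg -89.4 z 88.4 n 171 px 256 286 154 183
sid
[... 510 characters left out ...]
deg -88.8 z 6.6 n 2135 px 362 433 143 196
side white c 590.0 366.8 mean [588.3 370.6] LxW 193.8 150.7 long-axis deg 82.1 z 5.9 n 4297 px 175 272 284 369
side grey c 376.9 288.2 mean [375.7 287.3] LxW 129.5 45.4 long-axis deg 17.8 z 20.1 n 960 px 284 341 333 365
side grey c 432.3 111.7 mean [431.1 112.8] LxW 151.4 130.9 long-axis deg 7.0 z 3.3 n 2550 px 303 380 262 323
side orange c 383.4 -289.0 mean [ 383.1 -288.7] LxW 25.8 6.5 long-axis deg -68.2 z 68.6 n 16 px 446 449 192 198
side grey c 735.2 196.0 mean [735.8 196.5] LxW 86.0 74.7 long-axis deg -25.1 z 87.8 n 252 px 214 243 219 244
[[-2.000e-04  2.790e-01 -9.603e-01]
 [ 1.700e-03 -9.603e-01 -2.790e-01]
 [-1.000e+00 -1.700e-03 -2.000e-04]]
```

```bash
cat >> h.py <<'E'
def box(c,ang,l,w,z0,z1):
    a=np.radians(ang); R=np.array([[np.cos(a),-np.sin(a)],[np.sin(a),np.cos(a)]])
    b=[(R@np.array([sx*l/2,sy*w/2])+c) for sx,sy in((1,1),(1,-1),(-1,-1),(-1,1))]
    return [np.array([*p,z]) for z in(z0,z1) for p in b]
def overlay(n,name,boxes,out,x0,y0,x1,y1,k):
    im=cv2.imread(f"pics/{name}.png")[y0:y1,x0:x1]; im=cv2.resize(im,None,fx=k,fy=k,interpolation=cv2.INTER_CUBIC)
    for B in boxes:
        q=[tuple(int(v) for v in ((proj(n,p)-[x0-.5,y0-.5])*k).round()) for p in B]
        for i in range(4):
            for s in (0,4): cv2.line(im,q[s+i],q[s+(i+1)%4],(0,255,0) if s else (255,255,0),1)
    cv2.imwrite(out,im)
E
python3 - <<'E'
from h import *
c=np.array([.4560,-.1000]);a=-15.4
B=[box(c,a,.1,.056,.04,.06),box(c,a,.12,.06,.02,.04),box(c,a,.14,.064,0,.02)]
overlay("top","top0",B,"pics/o1.png",350,240,430,330,6)
overlay("side","side0",B,"pics/o2.png",340,190,430,270,7)
a=cv2.imread("pics/o1.png");b=cv2.imread("pics/o2.png")
H=max(a.shape[0],b.shape[0]);pad=lambda i:cv2.copyMakeBorder(i,0,H-i.shape[0],0,0,cv2.BORDER_CONSTANT)
m=np.hstack([pad(a),pad(b)]);cv2.imwrite("pics/o12.png",cv2.resize(m,(800,int(m.shape[0]*800/m.shape[1]))))
E
```

```text
(no output)
```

View pics/o12.png

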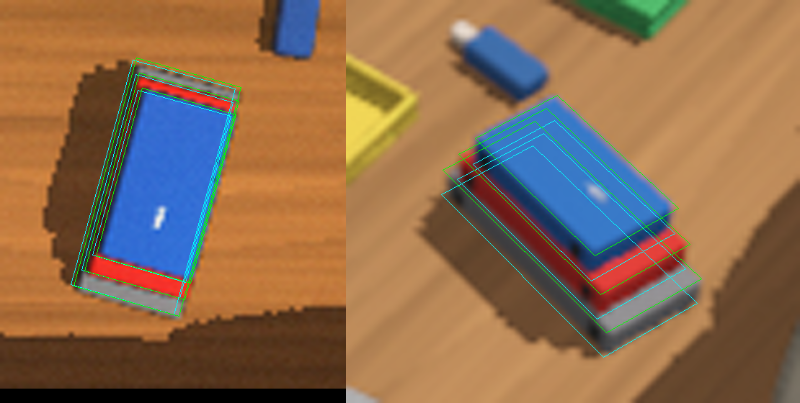

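The overlay of the stack at (456,-100) mm and -15.4° matches the top view well. The side view is off by a few mm. Next is a move helper.

```bash
cat >> h.py <<'E'
from scipy.spatial.transform import Rotation as Ro
def plan(x,y,z,ang=None):
    s=env.get_state(); q=s["orientation"]; M=Ro.from_quat([q[1],q[2],q[3],q[0]]).as_matrix()
    p=s["tcp_pos"]; d=M.T@(np.array([x,y,z])-p)*100
    a=np.degrees(np.arctan2(M[1,1],M[0,1])); 
    print("t",round(s["clock"],2),"tcp",p.round(4),"yang",round(a,2),"gap",round(s["finger_gap"],4),"F",s["wrist_force"].round(1),"j",s["joint_pos"].round(2))
    print("offset",d.round(2),"yaw",None if ang is None else round(-(ang-a),2))
E
python3 -c "
from h import *
plan(.456,-.0995,.15,74.6)"
```

```text
t 0.1 tcp [ 0.1604 -0.5517  0.2305] yang -73.8 gap 0.0856 F [ 1.3  0.2 -0.5] j [-1.43  0.31  0.05  1.3  -0.    1.43]
offset [  8.12 -35.16 -41.01] yaw -148.4
```

servo_tool:
  increments:
    - {"offset": [0, -1, -1.2], "yaw": -5}
    - {"offset": [0, -3, -3.5], "yaw": -13}
    - {"offset": [0, -5, -5.8], "yaw": -21}
    - {"offset": [0, -7, -8.2], "yaw": -29}
    - {"offset": [0, -9, -10.5], "yaw": -37}
    - {"offset": [0, -11, -12.8], "yaw": -45}
    - {"offset": [0, -13, -15.2], "yaw": -53}
    - {"offset": [0, -15, -17.5], "yaw": -61}
  claw: 1
  force: 40

```text
clock: 0.9
tcp_pos: [0.287, -0.3579, 0.231]
orientation: [0.442, 0.551, 0.443, -0.551]
wrist_force: [0.7, -0.5, 0.5]
finger_gap: 0.0856
```

```bash
python3 -c "
from h import *
plan(.456,-.0995,.15,74.6)"
```

```text
t 0.9 tcp [ 0.287  -0.3579  0.231 ] yang -12.48 gap 0.0856 F [ 0.7 -0.5  0.5] j [-1.07  0.09 -0.24  1.25  0.    0.72]
offset [  8.11  10.92 -28.88] yaw -87.08
```

servo_tool:
  increments:
    - {"offset": [0.7, 1, -2.6], "yaw": -8}
    - {"offset": [1.4, 2, -5.2], "yaw": -16}
    - {"offset": [2.1, 3, -7.8], "yaw": -24}
    - {"offset": [2.8, 4, -10.4], "yaw": -32}
    - {"offset": [3.5, 5, -13], "yaw": -40}
    - {"offset": [4.2, 6, -15.7], "yaw": -48}
    - {"offset": [5, 7, -18.4], "yaw": -56}
    - {"offset": [5.6, 8, -21], "yaw": -64}

```text
clock: 1.7
tcp_pos: [0.4113, -0.1709, 0.1746]
orientation: [0.667, 0.233, 0.668, -0.233]
wrist_force: [0.2, -0.3, 0.1]
finger_gap: 0.0854
```

```bash
python3 -c "
from h import *
plan(.456,-.0995,.15,74.6)"
```

```text
t 1.7 tcp [ 0.4113 -0.1709  0.1746] yang 51.54 gap 0.0854 F [ 0.2 -0.3  0.1] j [-0.57  0.09 -0.37  1.11 -0.    0.1 ]
offset [ 2.46  8.37 -0.94] yaw -23.06
```

servo_tool:
  increments:
    - {"offset": [0.6, 2, -0.2], "yaw": -7}
    - {"offset": [1.2, 4, -0.4], "yaw": -14}
    - {"offset": [1.8, 6, -0.7], "yaw": -20}
    - {"offset": [2.2, 7.5, -0.85], "yaw": -22.5}
    - {"offset": [2.46, 8.37, -0.94], "yaw": -23.06}
    - {"offset": [2.46, 8.37, -0.94], "yaw": -23.06}
    - {"offset": [2.46, 8.37, -0.94], "yaw": -23.06}
    - {"offset": [2.46, 8.37, -0.94], "yaw": -23.06}

```text
clock: 2.5
tcp_pos: [0.4561, -0.1017, 0.1508]
orientation: [0.7, 0.097, 0.7, -0.097]
wrist_force: [0.2, -0.6, -0.4]
finger_gap: 0.0855
```

```bash
python3 -c "
from h import *
plan(.456,-.0995,.042,74.6)"
```

```text
t 2.5 tcp [ 0.4561 -0.1017  0.1508] yang 74.19 gap 0.0855 F [ 0.2 -0.6 -0.4] j [-0.39  0.15 -0.37  1.05 -0.   -0.12]
offset [10.88  0.22 -0.07] yaw -0.41
```

servo_tool:
  increments:
    - {"offset": [2, 0.22, -0.07], "yaw": -0.4}
    - {"offset": [4.5, 0.22, -0.07], "yaw": -0.4}
    - {"offset": [7, 0.22, -0.07], "yaw": -0.4}
    - {"offset": [9, 0.22, -0.07], "yaw": -0.4}
    - {"offset": [10.3, 0.22, -0.07], "yaw": -0.4}
    - {"offset": [11, 0.22, -0.07], "yaw": -0.4}
    - {"offset": [11, 0.22, -0.07], "yaw": -0.4}
    - {"offset": [11, 0.22, -0.07], "yaw": -0.4}

```text
clock: 3.3
tcp_pos: [0.4565, -0.0993, 0.0413]
orientation: [0.701, 0.094, 0.7, -0.095]
wrist_force: [-0.1, -0.2, 0.1]
finger_gap: 0.0853
```

```bash
python3 -c "
from h import *
plan(.456,-.0995,.041,74.6)
snap('side','s1');snap('top','t1')
crop('pics/s1.png','pics/s1c.png',320,150,440,270,5)
"
```

```text
t 3.3 tcp [ 0.4565 -0.0993  0.0413] yang 74.62 gap 0.0853 F [-0.1 -0.2  0.1] j [-0.39  0.26 -0.53  0.78 -0.   -0.12]
offset [ 0.03 -0.03 -0.05] yaw 0.02
```

View pics/s1c.png

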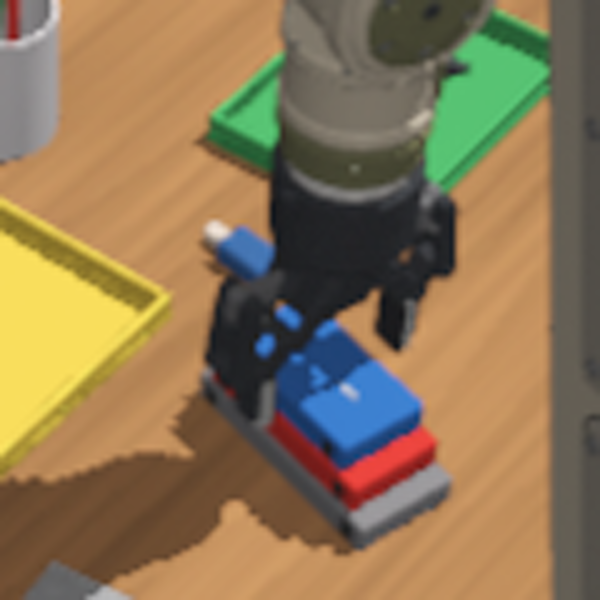

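The fingers straddle the blue drive, with no contact. I'll close.

servo_tool:
  increments:
    - {"offset": [0, 0, 0], "yaw": 0}
    - {"offset": [0, 0, 0], "yaw": 0}
    - {"offset": [0, 0, 0], "yaw": 0}
    - {"offset": [0, 0, 0], "yaw": 0}
    - {"offset": [0, 0, 0], "yaw": 0}
    - {"offset": [0, 0, 0], "yaw": 0}
    - {"offset": [0, 0, 0], "yaw": 0}
    - {"offset": [0, 0, 0], "yaw": 0}
  claw: 0
  force: 40

```text
clock: 4.2
tcp_pos: [0.4567, -0.0992, 0.0414]
orientation: [0.701, 0.094, 0.7, -0.095]
wrist_force: [-1.0, -1.2, 6.6]
finger_gap: 0.055
```

servo_tool:
  increments:
    - {"offset": [-0.1, 0, 0], "yaw": 0}
    - {"offset": [-0.5, 0, 0], "yaw": 0}
    - {"offset": [-1, 0, 0], "yaw": 0}
    - {"offset": [-2, 0, 0], "yaw": 0}
    - {"offset": [-3, 0, 0], "yaw": 0}
    - {"offset": [-4, 0, 0], "yaw": 0}
    - {"offset": [-5, 0, 0], "yaw": 0}
    - {"offset": [-5, 0, 0], "yaw": 0}

```text
clock: 5.0
tcp_pos: [0.4575, -0.0993, 0.0926]
orientation: [0.702, 0.094, 0.7, -0.095]
wrist_force: [0.1, 0.2, -0.8]
finger_gap: 0.0549
```

```bash
python3 -c "
from h import *
plan(.4315,.1105,.12,97.2)
snap('side','s2');snap('top','t2')
crop('pics/s2.png','pics/s2c.png',320,150,440,270,5)
"
```

```text
t 5.0 tcp [ 0.4575 -0.0993  0.0926] yang 74.66 gap 0.0549 F [ 0.1  0.2 -0.8] j [-0.39  0.2  -0.46  0.9  -0.   -0.12]
offset [-2.78 19.55 -8.05] yaw -22.54
```

View pics/s2c.png

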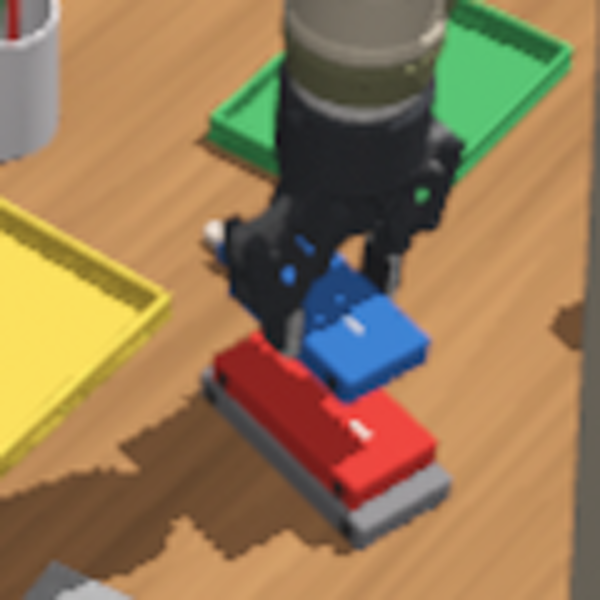

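Blue is held and the red and grey drives stayed put. Now to the mat.

servo_tool:
  increments:
    - {"offset": [-1, 1, -0.4], "yaw": -1}
    - {"offset": [-2, 3.5, -1.4], "yaw": -4}
    - {"offset": [-2.78, 7, -2.9], "yaw": -8}
    - {"offset": [-2.78, 10.5, -4.3], "yaw": -12}
    - {"offset": [-2.78, 14, -5.8], "yaw": -16}
    - {"offset": [-2.78, 17, -7], "yaw": -20}
    - {"offset": [-2.78, 19, -7.8], "yaw": -22}
    - {"offset": [-2.78, 19.55, -8.05], "yaw": -22.5}

```text
clock: 5.9
tcp_pos: [0.4291, 0.1134, 0.1186]
orientation: [0.705, -0.046, 0.706, 0.046]
wrist_force: [-0.1, 0.6, -1.7]
finger_gap: 0.0551
```

servo_tool:
  increments:
    - {"offset": [1, 0, 0], "yaw": 0}
    - {"offset": [3, 0, 0], "yaw": 0}
    - {"offset": [5, 0, 0], "yaw": 0}
    - {"offset": [7, 0, 0], "yaw": 0}
    - {"offset": [8, 0, 0], "yaw": 0}
    - {"offset": [8.5, 0, 0], "yaw": 0}
    - {"offset": [8.5, 0, 0], "yaw": 0}
    - {"offset": [8.5, 0, 0], "yaw": 0}

```text
clock: 6.7
tcp_pos: [0.4309, 0.1108, 0.034]
orientation: [0.706, -0.044, 0.705, 0.044]
wrist_force: [0.8, -0.9, -1.2]
finger_gap: 0.0552
```

```bash
python3 -c "
from h import *
plan(.4315,.1105,.0045,97.2)"
```

```text
t 6.7 tcp [0.4309 0.1108 0.034 ] yang 97.13 gap 0.0552 F [ 0.8 -0.9 -1.2] j [ 0.07  0.23 -0.59  0.74 -0.   -0.05]
offset [ 2.95 -0.04  0.05] yaw -0.07
```

servo_tool:
  increments:
    - {"offset": [1, 0, 0], "yaw": 0}
    - {"offset": [1.8, 0, 0], "yaw": 0}
    - {"offset": [2.3, 0, 0], "yaw": 0}
    - {"offset": [2.6, 0, 0], "yaw": 0}
    - {"offset": [2.8, 0, 0], "yaw": 0}
    - {"offset": [2.9, 0, 0], "yaw": 0}
    - {"offset": [2.95, 0, 0], "yaw": 0}
    - {"offset": [2.95, 0, 0], "yaw": 0}

```text
clock: 7.5
tcp_pos: [0.4302, 0.111, 0.0045]
orientation: [0.706, -0.044, 0.706, 0.044]
wrist_force: [-2.2, -0.4, 4.6]
finger_gap: 0.0552
```

Contact on the mat. I'll release and lift.

servo_tool:
  increments:
    - {"offset": [0, 0, 0], "yaw": 0}
    - {"offset": [0, 0, 0], "yaw": 0}
    - {"offset": [0, 0, 0], "yaw": 0}
    - {"offset": [0, 0, 0], "yaw": 0}
    - {"offset": [0, 0, 0], "yaw": 0}
    - {"offset": [0, 0, 0], "yaw": 0}
    - {"offset": [-1, 0, 0], "yaw": 0}
    - {"offset": [-2, 0, 0], "yaw": 0}
  claw: 1

```text
clock: 8.3
tcp_pos: [0.43, 0.1109, 0.0245]
orientation: [0.705, -0.044, 0.706, 0.044]
wrist_force: [-0.4, 0.2, -0.3]
finger_gap: 0.0856
```

servo_tool:
  increments:
    - {"offset": [-2, 0, 0], "yaw": 0}
    - {"offset": [-5, 0, 0], "yaw": 0}
    - {"offset": [-8, 0, 0], "yaw": 0}
    - {"offset": [-11, 0, 0], "yaw": 0}
    - {"offset": [-14, 0, 0], "yaw": 0}
    - {"offset": [-16, 0, 0], "yaw": 0}
    - {"offset": [-17, 0, 0], "yaw": 0}
    - {"offset": [-17, 0, 0], "yaw": 0}

```text
clock: 9.1
tcp_pos: [0.4312, 0.1111, 0.1958]
orientation: [0.707, -0.044, 0.704, 0.044]
wrist_force: [-0.3, -0.6, 0.1]
finger_gap: 0.0853
```

```bash
python3 -c "
from h import *
snap('side','s3');snap('top','t3')
rect('top','t3','red',.03,.05,(.35,.55,-.2,0))
rect('side','s3','red',.03,.05,(.35,.55,-.2,0))
rect('top','t3','blue',.01,.04,(.35,.55,0,.2))
rect('side','s3','blue',.01,.04,(.35,.55,0,.2))
plan(.456,-.0995,.12,74.6)
"
```

```text
top red c 454.7 -100.2 mean [ 454.5 -100.6] LxW 119.6 60.1 long-axis deg -14.3 z 39.3 n 1110 px 370 403 258 308
side red c 453.4 -93.5 mean [453.  -93.7] LxW 123.8 65.7 long-axis deg -15.6 z 40.1 n 796 px 363 406 213 250
top blue none
side blue c 428.6 117.1 mean [428.6 116.9] LxW 101.1 62.2 long-axis deg 7.4 z 22.8 n 799 px 320 363 273 306
t 9.2 tcp [0.4299 0.111  0.1935] yang 97.16 gap 0.0856 F [0.8 0.1 0.6] j [ 0.07  0.08 -0.34  1.15 -0.   -0.05]
offset [  7.35 -21.21  -0.03] yaw 22.56
```

View pics/t3.png

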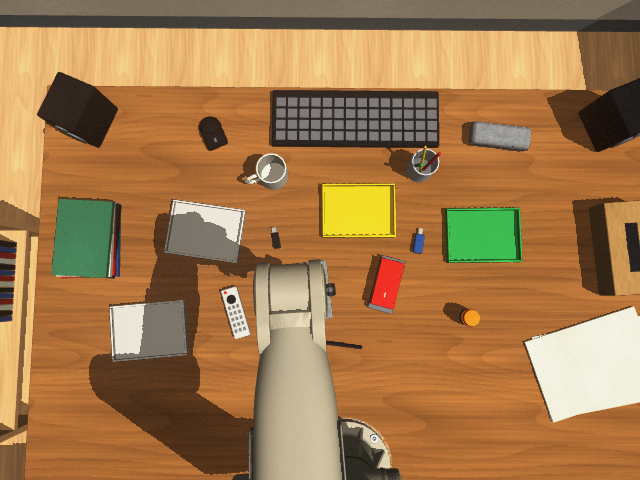

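Red sits undisturbed at (387,284) in the top picture. Next, red.

servo_tool:
  increments:
    - {"offset": [1, -2, 0], "yaw": 3}
    - {"offset": [2, -5, 0], "yaw": 6}
    - {"offset": [3, -8.5, 0], "yaw": 10}
    - {"offset": [4, -12, 0], "yaw": 14}
    - {"offset": [5, -15.5, 0], "yaw": 18}
    - {"offset": [6, -19, 0], "yaw": 21}
    - {"offset": [7, -21, 0], "yaw": 22.3}
    - {"offset": [7.35, -21.2, 0], "yaw": 22.3}

```text
clock: 10.0
tcp_pos: [0.4555, -0.101, 0.1181]
orientation: [0.699, 0.095, 0.702, -0.094]
wrist_force: [-0.2, 0.6, -0.1]
finger_gap: 0.0855
```

servo_tool:
  increments:
    - {"offset": [1, 0, 0], "yaw": 0}
    - {"offset": [2.5, 0, 0], "yaw": 0}
    - {"offset": [4, 0, 0], "yaw": 0}
    - {"offset": [4.5, 0, 0], "yaw": 0}
    - {"offset": [5, 0, 0], "yaw": 0}
    - {"offset": [5, 0, 0], "yaw": 0}
    - {"offset": [5, 0, 0], "yaw": 0}
    - {"offset": [5, 0, 0], "yaw": 0}

```text
clock: 10.8
tcp_pos: [0.4572, -0.0994, 0.0711]
orientation: [0.701, 0.093, 0.701, -0.093]
wrist_force: [0.3, 0.5, -0.1]
finger_gap: 0.0851
```

```bash
python3 -c "
from h import *
plan(.4555,-.0997,.0235,74.8)
"
```

```text
t 10.8 tcp [ 0.4572 -0.0994  0.0711] yang 74.88 gap 0.0851 F [ 0.3  0.5 -0.1] j [-0.39  0.22 -0.49  0.85 -0.   -0.12]
offset [ 4.76 -0.07 -0.17] yaw 0.08
```

servo_tool:
  increments:
    - {"offset": [1, -0.07, -0.17], "yaw": 0}
    - {"offset": [2.5, -0.07, -0.17], "yaw": 0}
    - {"offset": [3.8, -0.07, -0.17], "yaw": 0}
    - {"offset": [4.5, -0.07, -0.17], "yaw": 0}
    - {"offset": [4.76, -0.07, -0.17], "yaw": 0}
    - {"offset": [4.76, -0.07, -0.17], "yaw": 0}
    - {"offset": [4.76, -0.07, -0.17], "yaw": 0}
    - {"offset": [4.76, -0.07, -0.17], "yaw": 0}

```text
clock: 11.6
tcp_pos: [0.4554, -0.0998, 0.0234]
orientation: [0.701, 0.093, 0.701, -0.093]
wrist_force: [-0.7, 0.1, -0.2]
finger_gap: 0.085
```

servo_tool:
  increments:
    - {"offset": [0, 0, 0], "yaw": 0}
    - {"offset": [0, 0, 0], "yaw": 0}
    - {"offset": [0, 0, 0], "yaw": 0}
    - {"offset": [0, 0, 0], "yaw": 0}
    - {"offset": [0, 0, 0], "yaw": 0}
    - {"offset": [0, 0, 0], "yaw": 0}
    - {"offset": [0, 0, 0], "yaw": 0}
    - {"offset": [0, 0, 0], "yaw": 0}
  claw: 0
  force: 40

```text
clock: 12.4
tcp_pos: [0.4552, -0.0998, 0.0235]
orientation: [0.701, 0.093, 0.701, -0.093]
wrist_force: [-1.7, 0.7, 5.3]
finger_gap: 0.0588
```

servo_tool:
  increments:
    - {"offset": [-0.1, 0, 0], "yaw": 0}
    - {"offset": [-0.5, 0, 0], "yaw": 0}
    - {"offset": [-1, 0, 0], "yaw": 0}
    - {"offset": [-3, 0, 0], "yaw": 0}
    - {"offset": [-5, 0, 0], "yaw": 0}
    - {"offset": [-7, 0, 0], "yaw": 0}
    - {"offset": [-8, 0, 0], "yaw": 0}
    - {"offset": [-8, 0, 0], "yaw": 0}

```text
clock: 13.2
tcp_pos: [0.456, -0.1, 0.1043]
orientation: [0.702, 0.093, 0.7, -0.093]
wrist_force: [-0.2, -0.7, -1.7]
finger_gap: 0.059
```

```bash
python3 -c "
from h import *
snap('side','s4');snap('top','t4')
crop('pics/s4.png','pics/s4c.png',320,150,440,270,5)
rect('top','t4','grey',.012,.03,(.35,.55,-.2,0))
# tray corners from top picture
crop('pics/top0.png','pics/y0.png',310,175,410,245,8)
plan(.643,-.03,.1,0.6)
"
```

```text
top grey c 419.5 -79.6 mean [411.6 -69.2] LxW 62.6 40.0 long-axis deg -15.2 z 18.7 n 134 px 368 383 283 310
t 13.3 tcp [ 0.4546 -0.0995  0.1024] yang 74.86 gap 0.0593 F [-0.3  0.6 -1.6] j [-0.39  0.19 -0.45  0.93 -0.   -0.12]
offset [ 0.24 11.63 16.37] yaw 74.26
```

View pics/s4c.png

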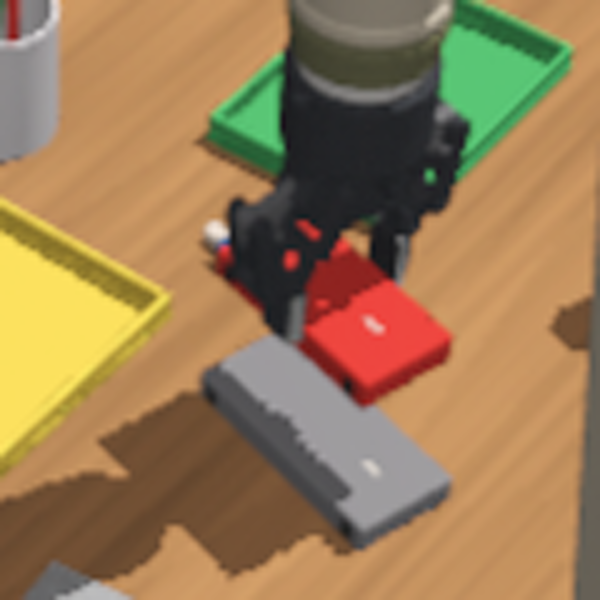

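View pics/y0.png

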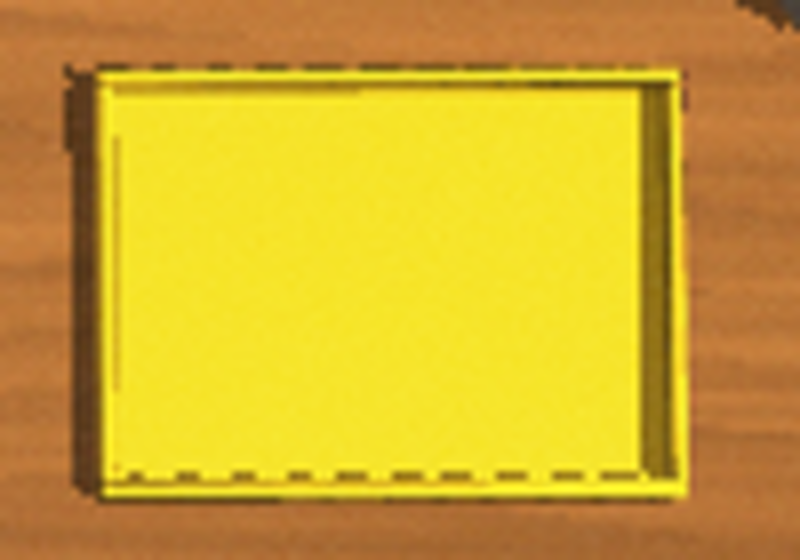

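Red is held and grey stayed. The yellow tray's rim corners are at about px (322,184), (395,183), (396,237) and (322,237).

```bash
python3 -c "
from h import *
for u,v in((321.75,183.25),(394.5,183),(395.5,236.6),(322,236.6)): print(atz('top',u,v,.02).round(4))
c=np.mean([atz('top',u,v,.02) for u,v in((321.75,183.25),(394.5,183),(395.5,236.6),(322,236.6))],0);print(c)
plan(c[0],c[1],.1,0.6)
"
```

```text
[0.7116 0.0661 0.02  ]
[ 0.7141 -0.1229  0.02  ]
[ 0.5741 -0.125   0.02  ]
[0.5722 0.0642 0.02  ]
[ 0.64299868 -0.02939261  0.02      ]
t 13.3 tcp [ 0.4546 -0.0995  0.1024] yang 74.86 gap 0.0593 F [-0.3  0.6 -1.6] j [-0.39  0.19 -0.45  0.93 -0.   -0.12]
offset [ 0.24 11.69 16.35] yaw 74.26
```

servo_tool:
  increments:
    - {"offset": [0, 0.7, 1], "yaw": 4}
    - {"offset": [0, 2, 3], "yaw": 12}
    - {"offset": [0, 3.8, 5], "yaw": 20}
    - {"offset": [0, 5.4, 7.5], "yaw": 28}
    - {"offset": [0, 7, 10], "yaw": 36}
    - {"offset": [0, 8.7, 12], "yaw": 44}
    - {"offset": [0, 10, 14], "yaw": 52}
    - {"offset": [0, 11, 15.5], "yaw": 60}

```text
clock: 14.1
tcp_pos: [0.6336, -0.0331, 0.1007]
orientation: [0.559, 0.432, 0.56, -0.433]
wrist_force: [0.2, -0.2, -1.9]
finger_gap: 0.0591
```

```bash
python3 -c "
from h import *
plan(.643,-.0294,.06,0.7)
"
```

```text
t 14.1 tcp [ 0.6336 -0.0331  0.1007] yang 14.57 gap 0.0591 F [ 0.2 -0.2 -1.9] j [-0.18  0.49 -0.01  1.07  0.    1.14]
offset [ 4.07  1.01 -0.12] yaw 13.87
```

servo_tool:
  increments:
    - {"offset": [0.5, 0.5, 0], "yaw": 6}
    - {"offset": [1, 1, -0.12], "yaw": 11}
    - {"offset": [2, 1, -0.12], "yaw": 13.87}
    - {"offset": [3, 1, -0.12], "yaw": 13.87}
    - {"offset": [3.8, 1, -0.12], "yaw": 13.87}
    - {"offset": [4, 1, -0.12], "yaw": 13.87}
    - {"offset": [4, 1, -0.12], "yaw": 13.87}
    - {"offset": [4, 1, -0.12], "yaw": 13.87}

```text
clock: 14.9
tcp_pos: [0.6428, -0.0303, 0.0632]
orientation: [0.505, 0.496, 0.504, -0.495]
wrist_force: [-0.5, 0.0, -1.6]
finger_gap: 0.0592
```

```bash
python3 -c "
from h import *
plan(.643,-.0294,.009,0.7)
"
```

```text
t 14.9 tcp [ 0.6428 -0.0303  0.0632] yang 1.0 gap 0.0592 F [-0.5  0.  -1.6] j [-0.17  0.53 -0.04  1.   -0.    1.38]
offset [ 5.42  0.01 -0.09] yaw 0.3
```

servo_tool:
  increments:
    - {"offset": [1, 0, -0.09], "yaw": 0.3}
    - {"offset": [2.5, 0, -0.09], "yaw": 0.3}
    - {"offset": [3.7, 0, -0.09], "yaw": 0.3}
    - {"offset": [4.5, 0, -0.09], "yaw": 0.3}
    - {"offset": [5, 0, -0.09], "yaw": 0.3}
    - {"offset": [5.3, 0, -0.09], "yaw": 0.3}
    - {"offset": [5.42, 0, -0.09], "yaw": 0.3}
    - {"offset": [5.45, 0, -0.09], "yaw": 0.3}

```text
clock: 15.7
tcp_pos: [0.6429, -0.0293, 0.0087]
orientation: [0.503, 0.497, 0.503, -0.497]
wrist_force: [0.8, -0.5, -1.7]
finger_gap: 0.0589
```

servo_tool:
  increments:
    - {"offset": [0.03, 0, 0], "yaw": 0}
    - {"offset": [0.06, 0, 0], "yaw": 0}
    - {"offset": [0.08, 0, 0], "yaw": 0}
    - {"offset": [0.1, 0, 0], "yaw": 0}
    - {"offset": [0.12, 0, 0], "yaw": 0}
    - {"offset": [0.12, 0, 0], "yaw": 0}
    - {"offset": [0.12, 0, 0], "yaw": 0}
    - {"offset": [0.12, 0, 0], "yaw": 0}

```text
clock: 16.5
tcp_pos: [0.643, -0.0294, 0.0086]
orientation: [0.503, 0.497, 0.503, -0.497]
wrist_force: [-2.6, 0.7, 6.9]
finger_gap: 0.0588
```

Contact. I'll release gently and lift.

servo_tool:
  increments:
    - {"offset": [0, 0, 0], "yaw": 0}
    - {"offset": [0, 0, 0], "yaw": 0}
    - {"offset": [0, 0, 0], "yaw": 0}
    - {"offset": [0, 0, 0], "yaw": 0}
    - {"offset": [0, 0, 0], "yaw": 0}
    - {"offset": [0, 0, 0], "yaw": 0}
    - {"offset": [-1, 0, 0], "yaw": 0}
    - {"offset": [-2, 0, 0], "yaw": 0}
  claw: 1

```text
clock: 17.3
tcp_pos: [0.6424, -0.0292, 0.0277]
orientation: [0.503, 0.497, 0.503, -0.497]
wrist_force: [0.1, 0.0, 0.2]
finger_gap: 0.0855
```

servo_tool:
  increments:
    - {"offset": [-2, 0, 0], "yaw": 0}
    - {"offset": [-4, 0, 0], "yaw": 0}
    - {"offset": [-6, 0, 0], "yaw": 0}
    - {"offset": [-9, 0, 0], "yaw": 0}
    - {"offset": [-11, 0, 0], "yaw": 0}
    - {"offset": [-13, 0, 0], "yaw": 0}
    - {"offset": [-14, 0, 0], "yaw": 0}
    - {"offset": [-14, 0, 0], "yaw": 0}

```text
clock: 18.1
tcp_pos: [0.6438, -0.0295, 0.1697]
orientation: [0.504, 0.498, 0.502, -0.496]
wrist_force: [-0.2, -0.5, 0.1]
finger_gap: 0.0852
```

```bash
python3 -c "
from h import *
snap('side','s5');snap('top','t5')
rect('side','s5','red',.01,.04,(.55,.75,-.15,.1))
rect('top','t5','orange',.06,.08,(.3,.5,-.4,-.2))
rect('side','s5','any',.06,.08,(.3,.5,-.4,-.2))
rect('side','s5','orange',.06,.08,(.3,.5,-.4,-.2))
crop('pics/s5.png','pics/s5c.png',200,130,500,330,2.6)
plan(.3725,-.3010,.12,60)
"
```

```text
side red c 637.9 -23.3 mean [637.3 -22.8] LxW 124.2 63.2 long-axis deg -88.5 z 24.6 n 712 px 294 334 201 235
top orange c 372.1 -302.0 mean [ 372.4 -302.5] LxW 39.4 36.4 long-axis deg -89.4 z 69.1 n 214 px 463 479 310 325
side any none
side orange none
t 18.2 tcp [ 0.6424 -0.0292  0.1669] yang 0.69 gap 0.0852 F [ 0.2 -0.  -1.1] j [-0.17  0.47  0.12  1.22 -0.    1.39]
offset [  4.7  -27.32  26.85] yaw -59.31
```

View pics/s5c.png

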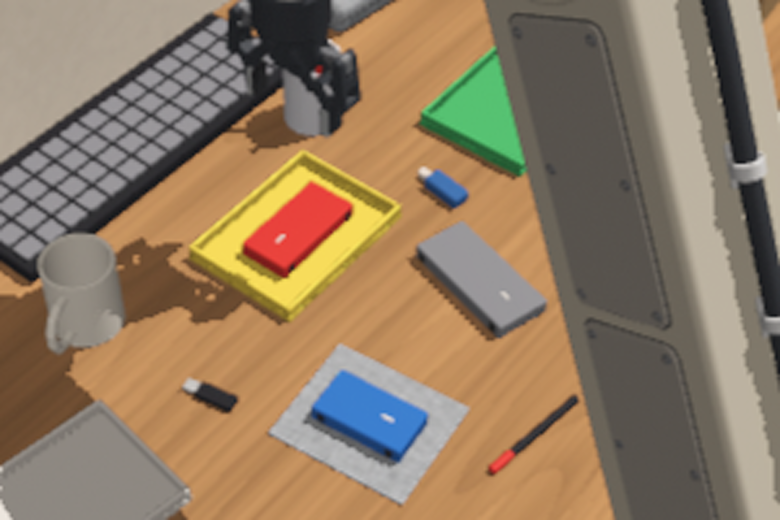

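Red lies flat in the yellow tray, blue is on the mat and grey hasn't moved. Now the jar: the top view gives (372,-302) mm.

servo_tool:
  increments:
    - {"offset": [0, -1.5, 1.5], "yaw": -4}
    - {"offset": [0, -4, 4], "yaw": -11}
    - {"offset": [0, -7, 7], "yaw": -18}
    - {"offset": [0, -10.5, 10.3], "yaw": -25}
    - {"offset": [0, -14, 13.7], "yaw": -32}
    - {"offset": [0, -17.5, 17.2], "yaw": -39}
    - {"offset": [1, -21, 20.6], "yaw": -46}
    - {"offset": [1.5, -24, 23.5], "yaw": -53}

```text
clock: 19.0
tcp_pos: [0.4028, -0.2676, 0.1505]
orientation: [0.672, 0.219, 0.673, -0.219]
wrist_force: [0.9, 0.2, -0.2]
finger_gap: 0.0857
```

```bash
python3 -c "
from h import *
plan(.3725,-.302,.12,60)
"
```

```text
t 19.0 tcp [ 0.4028 -0.2676  0.1505] yang 53.95 gap 0.0857 F [ 0.9  0.2 -0.2] j [-0.75  0.18 -0.33  1.06 -0.   -0.12]
offset [ 3.05 -4.56 -0.42] yaw -6.05
```

servo_tool:
  increments:
    - {"offset": [0.5, -2, -0.2], "yaw": -3}
    - {"offset": [1, -3.5, -0.3], "yaw": -5}
    - {"offset": [1.5, -4.4, -0.4], "yaw": -6}
    - {"offset": [1.6, -4.56, -0.42], "yaw": -6}
    - {"offset": [1.6, -4.56, -0.42], "yaw": -6}
    - {"offset": [1.6, -4.56, -0.42], "yaw": -6}
    - {"offset": [1.6, -4.56, -0.42], "yaw": -6}
    - {"offset": [1.6, -4.56, -0.42], "yaw": -6}

```text
clock: 19.8
tcp_pos: [0.3755, -0.3011, 0.1363]
orientation: [0.683, 0.184, 0.682, -0.185]
wrist_force: [-1.2, 0.3, 1.2]
finger_gap: 0.085
```

```bash
python3 -c "
from h import *
plan(.3725,-.302,.02,60)
snap('side','s6');snap('top','t6')
crop('pics/s6.png','pics/s6c.png',380,80,560,240,4)
"
```

```text
t 19.8 tcp [ 0.3755 -0.3011  0.1363] yang 59.74 gap 0.085 F [-1.2  0.3  1.2] j [-0.84  0.19 -0.36  1.02 -0.   -0.31]
offset [11.63 -0.23 -0.21] yaw -0.26
```

View pics/s6c.png

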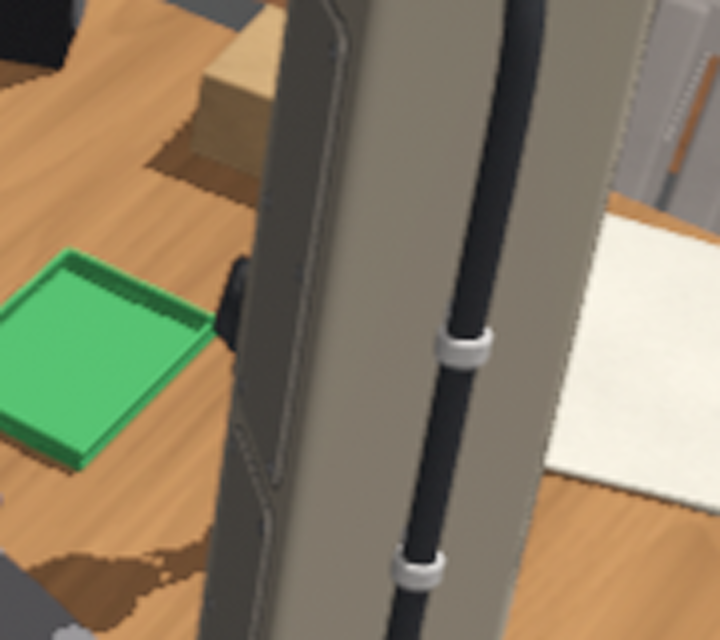

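The side view is blocked by the arm, so I'll descend on the top-camera estimate and watch the force.

servo_tool:
  increments:
    - {"offset": [1, -0.23, -0.21], "yaw": -0.26}
    - {"offset": [3, -0.23, -0.21], "yaw": -0.26}
    - {"offset": [5, -0.23, -0.21], "yaw": -0.26}
    - {"offset": [7, -0.23, -0.21], "yaw": -0.26}
    - {"offset": [9, -0.23, -0.21], "yaw": -0.26}
    - {"offset": [11, -0.23, -0.21], "yaw": -0.26}
    - {"offset": [12, -0.23, -0.21], "yaw": -0.26}
    - {"offset": [12.1, -0.23, -0.21], "yaw": -0.26}

```text
clock: 20.7
tcp_pos: [0.371, -0.3012, 0.0137]
orientation: [0.682, 0.184, 0.684, -0.183]
wrist_force: [0.4, 0.8, -0.0]
finger_gap: 0.0856
```

servo_tool:
  increments:
    - {"offset": [0, 0, 0], "yaw": 0}
    - {"offset": [0, 0, 0], "yaw": 0}
    - {"offset": [0, 0, 0], "yaw": 0}
    - {"offset": [0, 0, 0], "yaw": 0}
    - {"offset": [0, 0, 0], "yaw": 0}
    - {"offset": [0, 0, 0], "yaw": 0}
    - {"offset": [0, 0, 0], "yaw": 0}
    - {"offset": [0, 0, 0], "yaw": 0}
  claw: 0
  force: 35

```text
clock: 21.5
tcp_pos: [0.3727, -0.3031, 0.0163]
orientation: [0.684, 0.183, 0.682, -0.184]
wrist_force: [-1.0, -0.0, 6.5]
finger_gap: 0.0429
```

```bash
python3 -c "
from h import *
plan(.3725,-.302,.02,60)
"
```

```text
t 21.5 tcp [ 0.3727 -0.3031  0.0163] yang 59.95 gap 0.0429 F [-1.  -0.   6.5] j [-0.85  0.31 -0.53  0.72 -0.   -0.33]
offset [-0.37  0.08 -0.07] yaw -0.05
```

servo_tool:
  increments:
    - {"offset": [-0.1, 0, 0], "yaw": 0}
    - {"offset": [-0.5, 0, 0], "yaw": 0}
    - {"offset": [-1.5, 0, 0], "yaw": 0}
    - {"offset": [-4, 0, 0], "yaw": 0}
    - {"offset": [-7, 0, 0], "yaw": 0}
    - {"offset": [-10, 0, 0], "yaw": 0}
    - {"offset": [-12.5, 0, 0], "yaw": 0}
    - {"offset": [-13, 0, 0], "yaw": 0}

```text
clock: 22.3
tcp_pos: [0.3734, -0.3038, 0.1488]
orientation: [0.685, 0.182, 0.681, -0.184]
wrist_force: [-0.1, -0.6, -1.7]
finger_gap: 0.0435
```

```bash
python3 -c "
from h import *
C=[atz('top',u/3+100-.5,v/3+190-.5,.02) for u,v in((220,28),(436,62),(412,219),(192,187))]
for c in C: print(c.round(4))
c=np.mean(C,0); print(c)
snap('side','s7');snap('top','t7')
plan(c[0],c[1],.15,90)
"
```

```text
[0.6669 0.452  0.02  ]
[0.639  0.2645 0.02  ]
[0.5034 0.2819 0.02  ]
[0.5289 0.4711 0.02  ]
[0.58452766 0.36735331 0.02      ]
t 22.4 tcp [ 0.3725 -0.3028  0.1462] yang 59.96 gap 0.0434 F [-0.5  0.1 -0.7] j [-0.85  0.17 -0.35  1.04 -0.   -0.33]
offset [ -0.47  68.62 -15.2 ] yaw -30.04
```

View pics/s7.png

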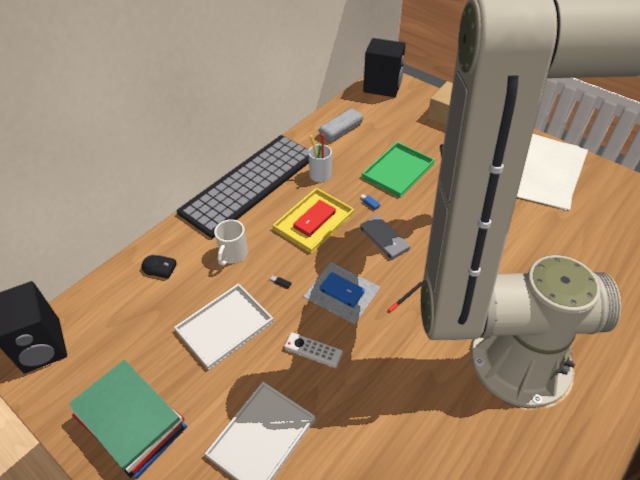

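View pics/t7.png

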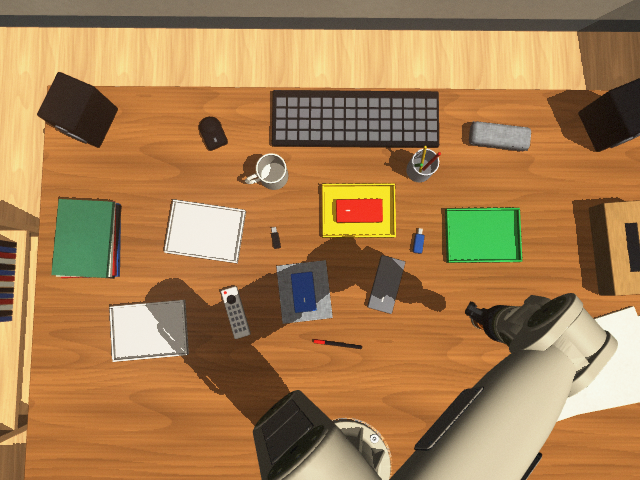

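Nothing else has moved and the jar is lifted, with the gap steady at 43 mm. I'll carry it to the far white tray.

servo_tool:
  increments:
    - {"offset": [0, 0.8, -0.2], "yaw": 0}
    - {"offset": [0, 2.5, -0.6], "yaw": 0}
    - {"offset": [0, 5.5, -1.2], "yaw": 0}
    - {"offset": [0, 9, -2], "yaw": 0}
    - {"offset": [0, 13, -2.9], "yaw": 0}
    - {"offset": [0, 17, -3.8], "yaw": 0}
    - {"offset": [0, 21, -4.7], "yaw": 0}
    - {"offset": [0, 25, -5.6], "yaw": 0}

```text
clock: 23.2
tcp_pos: [0.4476, -0.0554, 0.1435]
orientation: [0.682, 0.183, 0.684, -0.183]
wrist_force: [1.2, -0.8, -0.2]
finger_gap: 0.0431
```

servo_tool:
  increments:
    - {"offset": [0, 4, -0.9], "yaw": 0}
    - {"offset": [0, 8, -1.8], "yaw": 0}
    - {"offset": [0, 12, -2.7], "yaw": 0}
    - {"offset": [0, 16, -3.6], "yaw": 0}
    - {"offset": [0, 20, -4.4], "yaw": 0}
    - {"offset": [0, 24, -5.3], "yaw": 0}
    - {"offset": [0, 28, -6.2], "yaw": 0}
    - {"offset": [0, 31.5, -7], "yaw": 0}

```text
clock: 24.0
tcp_pos: [0.5446, 0.252, 0.1429]
orientation: [0.682, 0.182, 0.684, -0.184]
wrist_force: [0.1, 0.4, -0.0]
finger_gap: 0.043
```

```bash
python3 -c "
from h import *
plan(.585,.368,.12,60)
"
```

```text
t 24.0 tcp [0.5446 0.252  0.1429] yang 60.01 gap 0.043 F [ 0.1  0.4 -0. ] j [ 0.3   0.4  -0.04  1.13  0.    0.82]
offset [ 2.26 12.07 -2.29] yaw 0.01
```

servo_tool:
  increments:
    - {"offset": [0, 3, -0.6], "yaw": 0}
    - {"offset": [0, 6, -1.2], "yaw": 0}
    - {"offset": [0, 8.5, -1.6], "yaw": 0}
    - {"offset": [0, 10.5, -2], "yaw": 0}
    - {"offset": [0, 11.7, -2.2], "yaw": 0}
    - {"offset": [1, 12, -2.3], "yaw": 0}
    - {"offset": [2, 12, -2.3], "yaw": 0}
    - {"offset": [2.3, 12, -2.3], "yaw": 0}

```text
clock: 24.8
tcp_pos: [0.5841, 0.364, 0.1188]
orientation: [0.681, 0.182, 0.684, -0.185]
wrist_force: [0.2, -0.5, -1.4]
finger_gap: 0.0432
```

```bash
python3 -c "
from h import *
plan(.585,.368,.04,60)
snap('side','s8')
crop('pics/s8.png','pics/s8c.png',150,180,350,400,2.7)
"
```

```text
t 24.8 tcp [0.5841 0.364  0.1188] yang 59.94 gap 0.0432 F [ 0.2 -0.5 -1.4] j [ 0.44  0.59  0.19  1.18 -0.    0.97]
offset [ 7.88  0.43 -0.1 ] yaw -0.06
```

View pics/s8c.png

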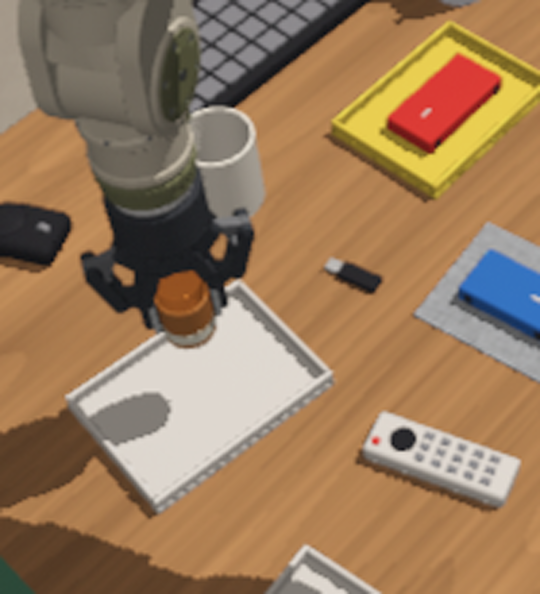

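The jar is held upright above the far white tray. Lowering.

servo_tool:
  increments:
    - {"offset": [1, 0.43, -0.1], "yaw": 0}
    - {"offset": [3, 0.43, -0.1], "yaw": 0}
    - {"offset": [5, 0.43, -0.1], "yaw": 0}
    - {"offset": [7, 0.43, -0.1], "yaw": 0}
    - {"offset": [8, 0.43, -0.1], "yaw": 0}
    - {"offset": [8.8, 0.43, -0.1], "yaw": 0}
    - {"offset": [8.9, 0.43, -0.1], "yaw": 0}
    - {"offset": [8.9, 0.43, -0.1], "yaw": 0}

```text
clock: 25.65
tcp_pos: [0.5877, 0.3696, 0.0337]
orientation: [0.683, 0.183, 0.683, -0.183]
wrist_force: [0.9, -1.0, -1.2]
finger_gap: 0.043
```

```bash
python3 -c "
from h import *
plan(.585,.368,.0213,60)
"
```

```text
t 25.65 tcp [0.5877 0.3696 0.0337] yang 59.95 gap 0.043 F [ 0.9 -1.  -1.2] j [ 0.45  0.65  0.09  1.01 -0.    0.97]
offset [ 1.24 -0.27 -0.16] yaw -0.05
```

servo_tool:
  increments:
    - {"offset": [0.4, 0, 0], "yaw": 0}
    - {"offset": [0.7, 0, 0], "yaw": 0}
    - {"offset": [0.9, 0, 0], "yaw": 0}
    - {"offset": [1.0, 0, 0], "yaw": 0}
    - {"offset": [1.1, 0, 0], "yaw": 0}
    - {"offset": [1.15, 0, 0], "yaw": 0}
    - {"offset": [1.2, 0, 0], "yaw": 0}
    - {"offset": [1.2, 0, 0], "yaw": 0}

```text
clock: 26.45
tcp_pos: [0.5874, 0.3695, 0.0214]
orientation: [0.683, 0.183, 0.683, -0.183]
wrist_force: [-0.3, -0.1, 0.8]
finger_gap: 0.0433
```

servo_tool:
  increments:
    - {"offset": [0.03, 0, 0], "yaw": 0}
    - {"offset": [0.05, 0, 0], "yaw": 0}
    - {"offset": [0.08, 0, 0], "yaw": 0}
    - {"offset": [0.1, 0, 0], "yaw": 0}
    - {"offset": [0.1, 0, 0], "yaw": 0}
    - {"offset": [0.1, 0, 0], "yaw": 0}
    - {"offset": [0.1, 0, 0], "yaw": 0}
    - {"offset": [0.1, 0, 0], "yaw": 0}

```text
clock: 27.25
tcp_pos: [0.5874, 0.3695, 0.0213]
orientation: [0.683, 0.183, 0.683, -0.183]
wrist_force: [-3.1, -1.0, 6.5]
finger_gap: 0.0432
```

Contact. Release and lift.

servo_tool:
  increments:
    - {"offset": [0, 0, 0], "yaw": 0}
    - {"offset": [0, 0, 0], "yaw": 0}
    - {"offset": [0, 0, 0], "yaw": 0}
    - {"offset": [0, 0, 0], "yaw": 0}
    - {"offset": [0, 0, 0], "yaw": 0}
    - {"offset": [0, 0, 0], "yaw": 0}
    - {"offset": [0, 0, 0], "yaw": 0}
    - {"offset": [0, 0, 0], "yaw": 0}
  claw: 1

```text
clock: 28.05
tcp_pos: [0.5874, 0.3694, 0.0201]
orientation: [0.683, 0.183, 0.683, -0.183]
wrist_force: [0.0, 0.3, -0.0]
finger_gap: 0.0853
```

servo_tool:
  increments:
    - {"offset": [-1, 0, 0], "yaw": 0}
    - {"offset": [-3, 0, 0], "yaw": 0}
    - {"offset": [-6, 0, 0], "yaw": 0}
    - {"offset": [-9, 0, 0], "yaw": 0}
    - {"offset": [-11.5, 0, 0], "yaw": 0}
    - {"offset": [-13, 0, 0], "yaw": 0}
    - {"offset": [-14, 0, 0], "yaw": 0}
    - {"offset": [-14, 0, 0], "yaw": 0}

```text
clock: 28.85
tcp_pos: [0.5882, 0.3699, 0.1624]
orientation: [0.684, 0.184, 0.682, -0.183]
wrist_force: [0.1, -0.2, -0.1]
finger_gap: 0.0853
```

```bash
python3 -c "
from h import *
snap('side','s9')
crop('pics/s9.png','pics/s9c.png',150,180,350,400,2.7)
overlay('top','top0',[box(np.array([.3765,.283]),17.7,.13,.042,0,.02)],'pics/r0.png',210,270,260,350,7)
plan(.3765,.283,.1,107.7)
"
```

```text
t 28.9 tcp [0.5877 0.3696 0.1609] yang 59.96 gap 0.0854 F [-0.6 -0.3 -0.4] j [ 0.45  0.57  0.28  1.27 -0.    0.97]
offset [  6.06 -18.08 -13.95] yaw -47.74
```

View pics/s9c.png

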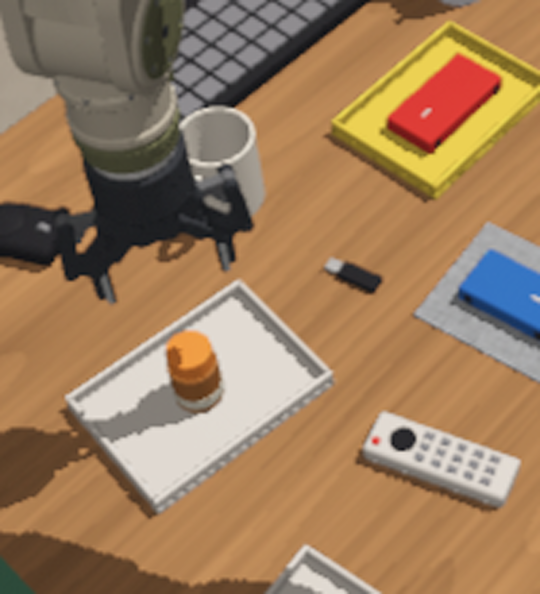

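View pics/r0.png

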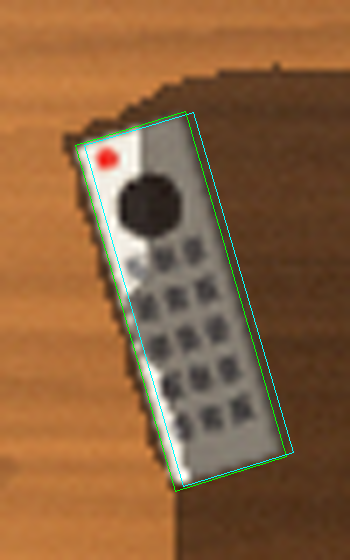

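The jar stands upright in the white tray. The remote at (376.5,283) mm and 17.7° fits its outline. Moving to it.

servo_tool:
  increments:
    - {"offset": [0, -1, -0.8], "yaw": -4}
    - {"offset": [0, -3.5, -2.7], "yaw": -11}
    - {"offset": [0, -6.5, -5], "yaw": -18}
    - {"offset": [0, -9.5, -7.4], "yaw": -26}
    - {"offset": [0, -12.5, -9.7], "yaw": -33}
    - {"offset": [1, -15.5, -12], "yaw": -40}
    - {"offset": [2, -17.5, -13.5], "yaw": -46}
    - {"offset": [3, -18, -13.9], "yaw": -47.7}

```text
clock: 29.7
tcp_pos: [0.3728, 0.2815, 0.1286]
orientation: [0.697, -0.11, 0.7, 0.109]
wrist_force: [0.2, 0.5, 0.6]
finger_gap: 0.0854
```

servo_tool:
  increments:
    - {"offset": [1, 0, 0], "yaw": 0}
    - {"offset": [3, 0, 0], "yaw": 0}
    - {"offset": [5, 0, 0], "yaw": 0}
    - {"offset": [6, 0, 0], "yaw": 0}
    - {"offset": [6, 0, 0], "yaw": 0}
    - {"offset": [6, 0, 0], "yaw": 0}
    - {"offset": [6, 0, 0], "yaw": 0}
    - {"offset": [6, 0, 0], "yaw": 0}

```text
clock: 30.5
tcp_pos: [0.3777, 0.2836, 0.071]
orientation: [0.699, -0.108, 0.698, 0.109]
wrist_force: [-0.3, 0.2, 0.5]
finger_gap: 0.0851
```

```bash
python3 -c "
from h import *
plan(.3765,.283,.005,107.6)
"
```

```text
t 30.5 tcp [0.3777 0.2836 0.071 ] yang 107.65 gap 0.0851 F [-0.3  0.2  0.5] j [ 0.47  0.23 -0.48  0.85 -0.    0.17]
offset [ 6.6  -0.02 -0.14] yaw 0.05
```

servo_tool:
  increments:
    - {"offset": [1, 0, -0.14], "yaw": 0}
    - {"offset": [2.5, 0, -0.14], "yaw": 0}
    - {"offset": [4, 0, -0.14], "yaw": 0}
    - {"offset": [5.3, 0, -0.14], "yaw": 0}
    - {"offset": [6.1, 0, -0.14], "yaw": 0}
    - {"offset": [6.5, 0, -0.14], "yaw": 0}
    - {"offset": [6.6, 0, -0.14], "yaw": 0}
    - {"offset": [6.6, 0, -0.14], "yaw": 0}

```text
clock: 31.3
tcp_pos: [0.3758, 0.2829, 0.0044]
orientation: [0.699, -0.108, 0.699, 0.109]
wrist_force: [-0.2, 0.3, 0.5]
finger_gap: 0.0854
```

servo_tool:
  increments:
    - {"offset": [0, 0, 0], "yaw": 0}
    - {"offset": [0, 0, 0], "yaw": 0}
    - {"offset": [0, 0, 0], "yaw": 0}
    - {"offset": [0, 0, 0], "yaw": 0}
    - {"offset": [0, 0, 0], "yaw": 0}
    - {"offset": [0, 0, 0], "yaw": 0}
    - {"offset": [0, 0, 0], "yaw": 0}
    - {"offset": [0, 0, 0], "yaw": 0}
  claw: 0
  force: 40

```text
clock: 32.1
tcp_pos: [0.376, 0.283, 0.0047]
orientation: [0.699, -0.108, 0.698, 0.109]
wrist_force: [-1.2, 0.7, 6.0]
finger_gap: 0.0412
```

servo_tool:
  increments:
    - {"offset": [-0.1, 0, 0], "yaw": 0}
    - {"offset": [-0.5, 0, 0], "yaw": 0}
    - {"offset": [-1.5, 0, 0], "yaw": 0}
    - {"offset": [-4, 0, 0], "yaw": 0}
    - {"offset": [-7, 0, 0], "yaw": 0}
    - {"offset": [-10, 0, 0], "yaw": 0}
    - {"offset": [-12, 0, 0], "yaw": 0}
    - {"offset": [-12.5, 0, 0], "yaw": 0}

```text
clock: 32.9
tcp_pos: [0.3771, 0.2836, 0.1321]
orientation: [0.7, -0.108, 0.697, 0.109]
wrist_force: [0.1, 0.4, -1.4]
finger_gap: 0.041
```

```bash
python3 -c "
from h import *
snap('side','s10'); crop('pics/s10.png','pics/s10c.png',230,250,430,400,3.5)
crop('pics/top0.png','pics/g0.png',436,200,531,270,8)
plan(.583,-.354,.13,1.4)
"
```

```text
t 32.95 tcp [0.3768 0.2834 0.1314] yang 107.66 gap 0.041 F [ 0.4 -0.2 -1. ] j [ 0.47  0.17 -0.4   1.   -0.    0.17]
offset [  0.11 -66.99   0.32] yaw 106.26
```

View pics/s10c.png

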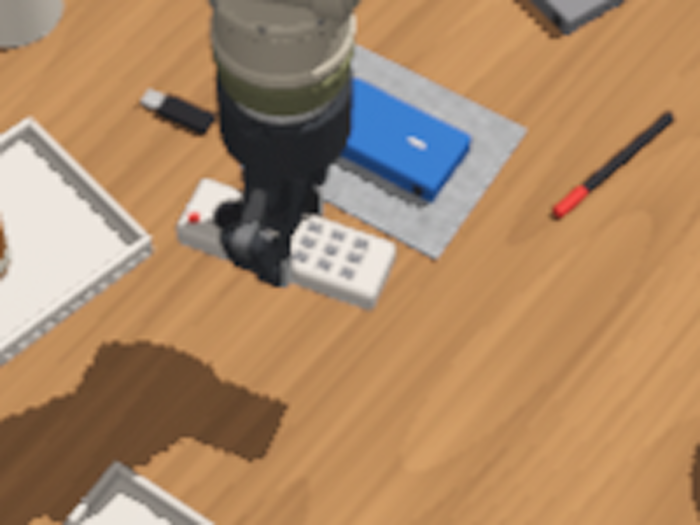

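View pics/g0.png

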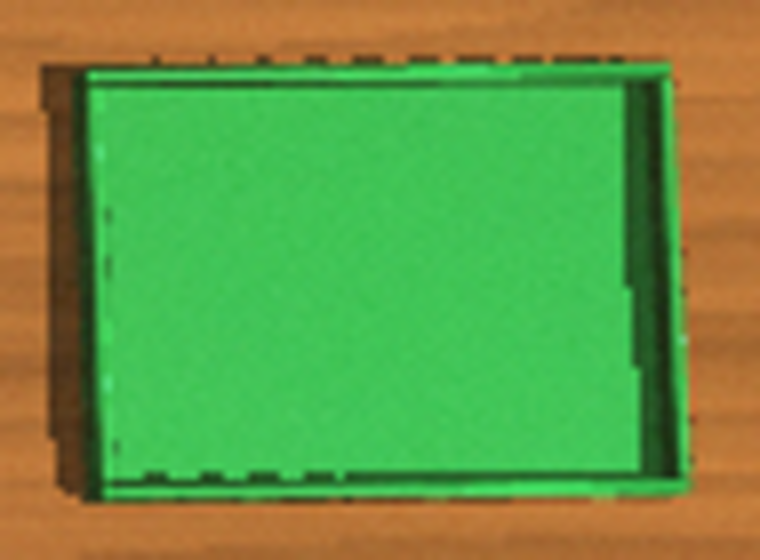

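The remote is held level. Green rim corners are in the crop at (86,70), (670,64), (690,490) and (102,496).

```bash
python3 -c "
from h import *
C=[atz('top',u/8+436-.5,v/8+200-.5,.02) for u,v in((86,70),(670,64),(690,490),(102,496))]
for c in C: print(c.round(4))
print(np.mean(C,0))
"
```

```text
[ 0.6491 -0.2564  0.02  ]
[ 0.6529 -0.4451  0.02  ]
[ 0.5152 -0.448   0.02  ]
[ 0.5113 -0.2598  0.02  ]
[ 0.5821222  -0.35234237  0.02      ]
```

servo_tool:
  increments:
    - {"offset": [0, -0.8, 0], "yaw": 1}
    - {"offset": [0, -2.5, 0], "yaw": 4}
    - {"offset": [0, -5.5, 0], "yaw": 9}
    - {"offset": [0, -9, 0], "yaw": 14}
    - {"offset": [0, -13, 0], "yaw": 20}
    - {"offset": [0, -17, 0], "yaw": 26}
    - {"offset": [0, -21, 0], "yaw": 32}
    - {"offset": [0, -25, 0], "yaw": 38}

```text
clock: 33.75
tcp_pos: [0.4503, 0.0426, 0.1275]
orientation: [0.695, 0.127, 0.697, -0.127]
wrist_force: [0.7, 0.1, -1.4]
finger_gap: 0.0412
```

```bash
python3 -c "
from h import *
plan(.582,-.355,.13,1.4)
"
```

```text
t 33.75 tcp [0.4503 0.0426 0.1275] yang 69.35 gap 0.0412 F [ 0.7  0.1 -1.4] j [-0.08  0.14 -0.44  0.99 -0.    0.28]
offset [ -0.29 -32.56  26.35] yaw 67.95
```

servo_tool:
  increments:
    - {"offset": [-0.3, -3, 2.4], "yaw": 6}
    - {"offset": [-0.3, -6, 4.8], "yaw": 12}
    - {"offset": [-0.3, -9, 7.2], "yaw": 18}
    - {"offset": [-0.3, -12, 9.6], "yaw": 25}
    - {"offset": [-0.3, -15, 12], "yaw": 32}
    - {"offset": [-0.3, -18, 14.5], "yaw": 39}
    - {"offset": [-0.3, -21, 17], "yaw": 46}
    - {"offset": [-0.3, -24, 19.4], "yaw": 53}

```text
clock: 34.55
tcp_pos: [0.5487, -0.2495, 0.1299]
orientation: [0.565, 0.424, 0.567, -0.424]
wrist_force: [-0.1, 1.2, -1.4]
finger_gap: 0.0408
```

```bash
python3 -c "
from h import *
plan(.582,-.353,.11,1.4)
"
```

```text
t 34.55 tcp [ 0.5487 -0.2495  0.1299] yang 16.29 gap 0.0408 F [-0.1  1.2 -1.4] j [-0.56  0.42 -0.06  1.1  -0.    0.73]
offset [ 1.96  0.3  10.87] yaw 14.89
```

servo_tool:
  increments:
    - {"offset": [0, 0.1, 2.8], "yaw": 5}
    - {"offset": [0, 0.2, 5.5], "yaw": 10}
    - {"offset": [0, 0.3, 8], "yaw": 13}
    - {"offset": [0, 0.3, 9.8], "yaw": 14.5}
    - {"offset": [1, 0.3, 10.7], "yaw": 14.9}
    - {"offset": [2, 0.3, 10.87], "yaw": 14.9}
    - {"offset": [3, 0.3, 10.87], "yaw": 14.9}
    - {"offset": [3.5, 0.3, 10.87], "yaw": 14.9}

```text
clock: 35.35
tcp_pos: [0.5825, -0.3494, 0.0947]
orientation: [0.506, 0.492, 0.509, -0.492]
wrist_force: [0.3, 0.6, -1.0]
finger_gap: 0.0414
```

```bash
python3 -c "
from h import *
plan(.582,-.353,.025,1.4)
"
```

```text
t 35.35 tcp [ 0.5825 -0.3494  0.0947] yang 1.8 gap 0.0414 F [ 0.3  0.6 -1. ] j [-0.66  0.58  0.12  1.12  0.    0.88]
offset [ 6.97 -0.04  0.38] yaw 0.4
```

servo_tool:
  increments:
    - {"offset": [1, 0, 0.2], "yaw": 0.4}
    - {"offset": [2.5, 0, 0.2], "yaw": 0.4}
    - {"offset": [4, 0, 0.2], "yaw": 0.4}
    - {"offset": [5.3, 0, 0.2], "yaw": 0.4}
    - {"offset": [6.3, 0, 0.2], "yaw": 0.4}
    - {"offset": [6.8, 0, 0.2], "yaw": 0.4}
    - {"offset": [7, 0, 0.2], "yaw": 0.4}
    - {"offset": [7, 0, 0.2], "yaw": 0.4}

```text
clock: 36.15
tcp_pos: [0.5841, -0.3533, 0.0273]
orientation: [0.506, 0.494, 0.506, -0.494]
wrist_force: [0.6, 0.3, -0.9]
finger_gap: 0.0408
```

```bash
python3 -c "
from h import *
plan(.582,-.353,.0095,1.4)
"
```

```text
t 36.15 tcp [ 0.5841 -0.3533  0.0273] yang 1.35 gap 0.0408 F [ 0.6  0.3 -0.9] j [-0.66  0.63  0.04  0.98 -0.    0.89]
offset [ 1.78 -0.21 -0.03] yaw -0.05
```

servo_tool:
  increments:
    - {"offset": [0.5, 0, 0], "yaw": 0}
    - {"offset": [0.9, 0, 0], "yaw": 0}
    - {"offset": [1.2, 0, 0], "yaw": 0}
    - {"offset": [1.4, 0, 0], "yaw": 0}
    - {"offset": [1.55, 0, 0], "yaw": 0}
    - {"offset": [1.65, 0, 0], "yaw": 0}
    - {"offset": [1.75, 0, 0], "yaw": 0}
    - {"offset": [1.8, 0, 0], "yaw": 0}

```text
clock: 36.95
tcp_pos: [0.584, -0.3533, 0.0097]
orientation: [0.506, 0.494, 0.506, -0.494]
wrist_force: [-2.1, 2.1, 4.6]
finger_gap: 0.0409
```

servo_tool:
  increments:
    - {"offset": [0.02, 0, 0], "yaw": 0}
    - {"offset": [0.04, 0, 0], "yaw": 0}
    - {"offset": [0.05, 0, 0], "yaw": 0}
    - {"offset": [0.05, 0, 0], "yaw": 0}
    - {"offset": [0.05, 0, 0], "yaw": 0}
    - {"offset": [0.05, 0, 0], "yaw": 0}
    - {"offset": [0.05, 0, 0], "yaw": 0}
    - {"offset": [0.05, 0, 0], "yaw": 0}

```text
clock: 37.75
tcp_pos: [0.584, -0.3532, 0.0097]
orientation: [0.506, 0.494, 0.506, -0.494]
wrist_force: [-1.3, 1.1, 5.4]
finger_gap: 0.0411
```

In contact with the tray floor. Release and lift.

servo_tool:
  increments:
    - {"offset": [0, 0, 0], "yaw": 0}
    - {"offset": [0, 0, 0], "yaw": 0}
    - {"offset": [0, 0, 0], "yaw": 0}
    - {"offset": [0, 0, 0], "yaw": 0}
    - {"offset": [0, 0, 0], "yaw": 0}
    - {"offset": [0, 0, 0], "yaw": 0}
    - {"offset": [0, 0, 0], "yaw": 0}
    - {"offset": [-0.5, 0, 0], "yaw": 0}
  claw: 1

```text
clock: 38.55
tcp_pos: [0.5834, -0.3528, 0.0131]
orientation: [0.505, 0.494, 0.506, -0.494]
wrist_force: [0.1, -0.4, -0.6]
finger_gap: 0.0859
```

servo_tool:
  increments:
    - {"offset": [-1, 0, 0], "yaw": 0}
    - {"offset": [-3, 0, 0], "yaw": 0}
    - {"offset": [-6, 0, 0], "yaw": 0}
    - {"offset": [-9, 0, 0], "yaw": 0}
    - {"offset": [-11.5, 0, 0], "yaw": 0}
    - {"offset": [-13, 0, 0], "yaw": 0}
    - {"offset": [-14, 0, 0], "yaw": 0}
    - {"offset": [-14, 0, 0], "yaw": 0}

```text
clock: 39.35
tcp_pos: [0.5848, -0.3538, 0.1561]
orientation: [0.507, 0.494, 0.505, -0.494]
wrist_force: [0.4, 0.6, 0.0]
finger_gap: 0.0853
```

```bash
python3 -c "
from h import *
snap('side','s11');snap('top','t11')
rect('top','t11','blue',.01,.04,(.35,.55,0,.2))
rect('top','t11','grey',.012,.03,(.35,.55,-.2,0))
rect('side','s11','grey',.012,.03,(.35,.55,-.2,0))
rect('top','t11','red',.01,.04,(.55,.75,-.15,.1))
plan(.4302,.111,.13,97.1)
"
```

```text
top blue c 430.5 110.8 mean [430.3 110.8] LxW 98.8 55.2 long-axis deg 7.0 z 22.0 n 840 px 291 316 272 312
top grey c 453.0 -100.4 mean [ 452.4 -100.4] LxW 138.3 63.1 long-axis deg -15.1 z 19.4 n 1326 px 368 404 255 313
side grey c 452.0 -95.5 mean [451.1 -95.6] LxW 143.3 68.4 long-axis deg -15.4 z 20.0 n 983 px 361 409 215 257
top red c 641.7 -29.4 mean [641.  -30.7] LxW 116.3 57.3 long-axis deg -89.4 z 24.3 n 1005 px 336 381 199 221
t 39.45 tcp [ 0.5838 -0.353   0.1534] yang 1.35 gap 0.0855 F [0.2 0.3 0. ] j [-0.66  0.55  0.22  1.24 -0.    0.89]
offset [  2.35 -14.26 -46.75] yaw -95.75
```

View pics/t11.png

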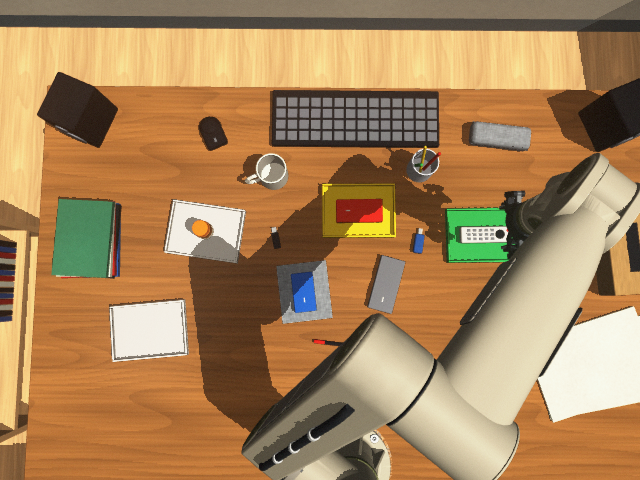

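View pics/s11.png

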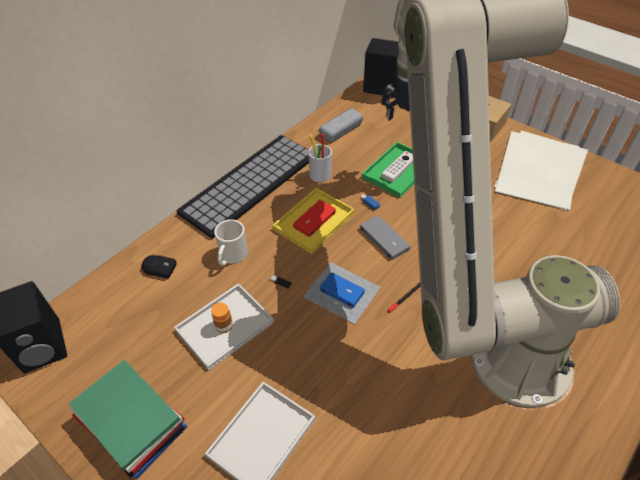

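Red, jar and remote are in place. Blue on the mat reads (430.5,110.8), matching the robot within 0.5 mm. Grey reads (453,-100.4); I'll check that against the start picture.

```bash
python3 -c "
from h import *
ims=[]
for nm in ('top0','t11'):
  for c,a in (((.456,-.100),-15.4),((.453,-.1004),-15.2)):
    overlay('top',nm,[box(np.array(c),a,.14,.064,0,.02)],'pics/tmp.png',355,245,415,325,7); ims.append(cv2.imread('pics/tmp.png'))
m=np.hstack(ims); cv2.imwrite('pics/gcmp.png',cv2.resize(m,None,fx=.47,fy=.47,interpolation=cv2.INTER_AREA))
# shifts of grey end between pictures
a=cv2.imread('pics/top0.png').astype(int);b=cv2.imread('pics/t11.png').astype(int)
ims=[cv2.resize(cv2.imread('pics/%s.png'%n)[245:325,355:415],None,fx=6.5,fy=6.5,interpolation=cv2.INTER_CUBIC) for n in('top0','t11')]
cv2.imwrite('pics/gcmp2.png',np.hstack(ims))
"
```

```text
(no output)
```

View pics/gcmp.png

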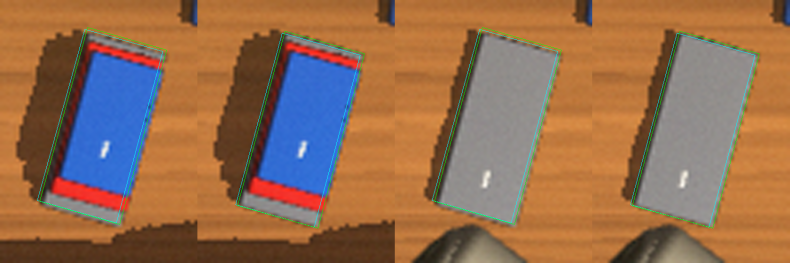

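View pics/gcmp2.png

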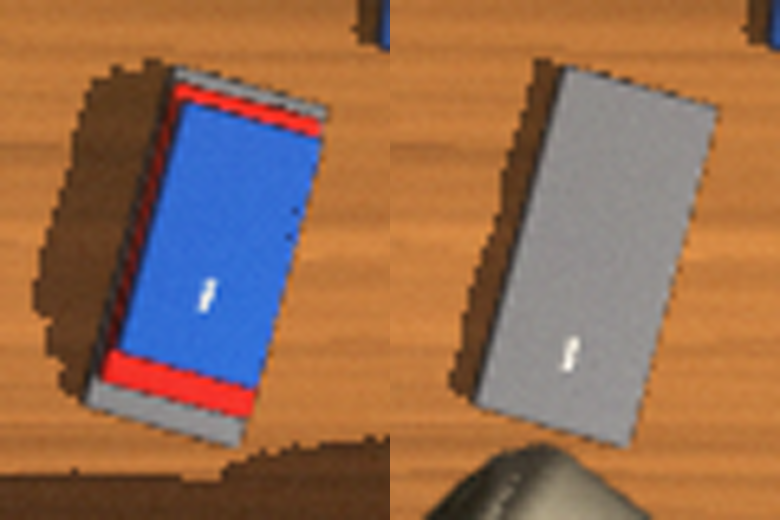

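Grey hasn't moved: its corners match the start picture. Now fetch blue. From the offsets at equal height, the placing TCP is (452.9,-100.5) mm with jaw angle 74.85°.

servo_tool:
  increments:
    - {"offset": [0, -0.7, -2], "yaw": -6}
    - {"offset": [0, -2, -5.5], "yaw": -13}
    - {"offset": [0, -3, -9.5], "yaw": -20}
    - {"offset": [0, -4.2, -13.7], "yaw": -28}
    - {"offset": [0, -5.5, -18], "yaw": -36}
    - {"offset": [0, -6.8, -22.3], "yaw": -44}
    - {"offset": [0, -8.1, -26.5], "yaw": -52}
    - {"offset": [0, -9.4, -30.8], "yaw": -60}

```text
clock: 40.25
tcp_pos: [0.4809, -0.0458, 0.1524]
orientation: [0.685, 0.173, 0.686, -0.173]
wrist_force: [1.0, 0.6, 0.1]
finger_gap: 0.0857
```

```bash
python3 -c "
from h import *
plan(.4302,.111,.1,97.1)
"
```

```text
t 40.25 tcp [ 0.4809 -0.0458  0.1524] yang 61.66 gap 0.0857 F [1.  0.6 0.1] j [-0.26  0.18 -0.33  1.07  0.    0.23]
offset [  5.26  11.39 -11.9 ] yaw -35.44
```

servo_tool:
  increments:
    - {"offset": [0, 2.5, -2.6], "yaw": -8}
    - {"offset": [0.5, 5, -5.2], "yaw": -16}
    - {"offset": [1, 7.5, -7.8], "yaw": -24}
    - {"offset": [1.5, 9.5, -10], "yaw": -31}
    - {"offset": [2, 10.8, -11.3], "yaw": -35}
    - {"offset": [3, 11.4, -11.9], "yaw": -35.4}
    - {"offset": [4, 11.4, -11.9], "yaw": -35.4}
    - {"offset": [5, 11.4, -11.9], "yaw": -35.4}

```text
clock: 41.05
tcp_pos: [0.4327, 0.1091, 0.1023]
orientation: [0.706, -0.041, 0.706, 0.041]
wrist_force: [0.4, -0.6, 0.1]
finger_gap: 0.0852
```

servo_tool:
  increments:
    - {"offset": [1, 0, 0], "yaw": 0}
    - {"offset": [2, 0, 0], "yaw": 0}
    - {"offset": [3, 0, 0], "yaw": 0}
    - {"offset": [3.5, 0, 0], "yaw": 0}
    - {"offset": [3.5, 0, 0], "yaw": 0}
    - {"offset": [3.5, 0, 0], "yaw": 0}
    - {"offset": [3.5, 0, 0], "yaw": 0}
    - {"offset": [3.5, 0, 0], "yaw": 0}

```text
clock: 41.85
tcp_pos: [0.4334, 0.1097, 0.0691]
orientation: [0.706, -0.042, 0.706, 0.042]
wrist_force: [-0.2, -0.6, -0.7]
finger_gap: 0.0853
```

```bash
python3 -c "
from h import *
plan(.4302,.111,.0065,97.1)
"
```

```text
t 41.85 tcp [0.4334 0.1097 0.0691] yang 96.76 gap 0.0853 F [-0.2 -0.6 -0.7] j [ 0.07  0.19 -0.54  0.84 -0.   -0.05]
offset [ 6.26  0.17 -0.31] yaw -0.34
```

servo_tool:
  increments:
    - {"offset": [0.5, 0.17, -0.31], "yaw": -0.34}
    - {"offset": [2, 0.17, -0.31], "yaw": -0.34}
    - {"offset": [3.5, 0.17, -0.31], "yaw": -0.34}
    - {"offset": [5, 0.17, -0.31], "yaw": -0.34}
    - {"offset": [5.9, 0.17, -0.31], "yaw": -0.34}
    - {"offset": [6.2, 0.17, -0.31], "yaw": -0.34}
    - {"offset": [6.2, 0.17, -0.31], "yaw": -0.34}
    - {"offset": [6.2, 0.17, -0.31], "yaw": -0.34}

```text
clock: 42.65
tcp_pos: [0.43, 0.111, 0.0071]
orientation: [0.706, -0.044, 0.705, 0.044]
wrist_force: [0.1, -0.8, -0.5]
finger_gap: 0.0856
```

servo_tool:
  increments:
    - {"offset": [0, 0, 0], "yaw": 0}
    - {"offset": [0, 0, 0], "yaw": 0}
    - {"offset": [0, 0, 0], "yaw": 0}
    - {"offset": [0, 0, 0], "yaw": 0}
    - {"offset": [0, 0, 0], "yaw": 0}
    - {"offset": [0, 0, 0], "yaw": 0}
    - {"offset": [0, 0, 0], "yaw": 0}
    - {"offset": [0, 0, 0], "yaw": 0}
  claw: 0
  force: 40

```text
clock: 43.45
tcp_pos: [0.4301, 0.111, 0.0074]
orientation: [0.706, -0.044, 0.705, 0.044]
wrist_force: [-0.9, -0.0, 6.2]
finger_gap: 0.0549
```

servo_tool:
  increments:
    - {"offset": [-0.1, 0, 0], "yaw": 0}
    - {"offset": [-0.5, 0, 0], "yaw": 0}
    - {"offset": [-1.5, 0, 0], "yaw": 0}
    - {"offset": [-4, 0, 0], "yaw": 0}
    - {"offset": [-6, 0, 0], "yaw": 0}
    - {"offset": [-8, 0, 0], "yaw": 0}
    - {"offset": [-9, 0, 0], "yaw": 0}
    - {"offset": [-9, 0, 0], "yaw": 0}

```text
clock: 44.25
tcp_pos: [0.4309, 0.111, 0.0983]
orientation: [0.707, -0.044, 0.705, 0.044]
wrist_force: [0.7, -0.9, -0.8]
finger_gap: 0.055
```

```bash
python3 -c "
from h import *
plan(.4529,-.1005,.1,74.85)
"
```

```text
t 44.25 tcp [0.4309 0.111  0.0983] yang 97.09 gap 0.055 F [ 0.7 -0.9 -0.8] j [ 0.07  0.15 -0.51  0.91 -0.   -0.05]
offset [ -0.17 -21.26  -0.43] yaw 22.24
```

servo_tool:
  increments:
    - {"offset": [-0.1, -1, 0], "yaw": 1}
    - {"offset": [-0.1, -3.5, -0.1], "yaw": 4}
    - {"offset": [-0.2, -7, -0.2], "yaw": 8}
    - {"offset": [-0.2, -11, -0.3], "yaw": 12}
    - {"offset": [-0.2, -15, -0.3], "yaw": 16}
    - {"offset": [-0.2, -18.5, -0.4], "yaw": 19.5}
    - {"offset": [-0.2, -20.7, -0.43], "yaw": 21.8}
    - {"offset": [-0.2, -21.26, -0.43], "yaw": 22.24}

```text
clock: 45.05
tcp_pos: [0.4511, -0.1032, 0.0976]
orientation: [0.7, 0.095, 0.701, -0.095]
wrist_force: [-0.6, 0.4, -1.2]
finger_gap: 0.0548
```

servo_tool:
  increments:
    - {"offset": [1, 0, 0], "yaw": 0}
    - {"offset": [2.5, 0, 0], "yaw": 0}
    - {"offset": [4, 0, 0], "yaw": 0}
    - {"offset": [5, 0, 0], "yaw": 0}
    - {"offset": [5.5, 0, 0], "yaw": 0}
    - {"offset": [5.5, 0, 0], "yaw": 0}
    - {"offset": [5.5, 0, 0], "yaw": 0}
    - {"offset": [5.5, 0, 0], "yaw": 0}

```text
clock: 45.85
tcp_pos: [0.4522, -0.1007, 0.0443]
orientation: [0.701, 0.093, 0.701, -0.093]
wrist_force: [-0.0, -0.2, -0.4]
finger_gap: 0.0549
```

```bash
python3 -c "
from h import *
plan(.4529,-.1005,.0285,74.85)
"
```

```text
t 45.85 tcp [ 0.4522 -0.1007  0.0443] yang 74.87 gap 0.0549 F [-0.  -0.2 -0.4] j [-0.39  0.25 -0.54  0.78 -0.   -0.13]
offset [1.58 0.04 0.06] yaw 0.02
```

servo_tool:
  increments:
    - {"offset": [0.3, 0.04, 0.08], "yaw": 0}
    - {"offset": [0.7, 0.04, 0.08], "yaw": 0}
    - {"offset": [1.1, 0.04, 0.08], "yaw": 0}
    - {"offset": [1.4, 0.04, 0.08], "yaw": 0}
    - {"offset": [1.58, 0.04, 0.08], "yaw": 0}
    - {"offset": [1.58, 0.04, 0.08], "yaw": 0}
    - {"offset": [1.58, 0.04, 0.08], "yaw": 0}
    - {"offset": [1.58, 0.04, 0.08], "yaw": 0}

```text
clock: 46.65
tcp_pos: [0.4526, -0.1004, 0.028]
orientation: [0.701, 0.093, 0.701, -0.093]
wrist_force: [-0.4, 0.2, -1.4]
finger_gap: 0.0553
```

```bash
python3 -c "
from h import *
plan(.4529,-.1005,.0245,74.85)
snap('top','t12');snap('side','s12')
ims=[cv2.resize(cv2.imread('pics/%s.png'%n)[y:y+80,x:x+60],None,fx=6.5,fy=6.5,interpolation=cv2.INTER_CUBIC) for n,x,y in(('t12',355,245),('s12',355,200))]
cv2.imwrite('pics/p12.png',np.hstack(ims))
"
```

```text
t 46.65 tcp [ 0.4526 -0.1004  0.028 ] yang 74.85 gap 0.0553 F [-0.4  0.2 -1.4] j [-0.39  0.27 -0.56  0.74 -0.   -0.13]
offset [0.35 0.   0.03] yaw 0.0
```

View pics/p12.png

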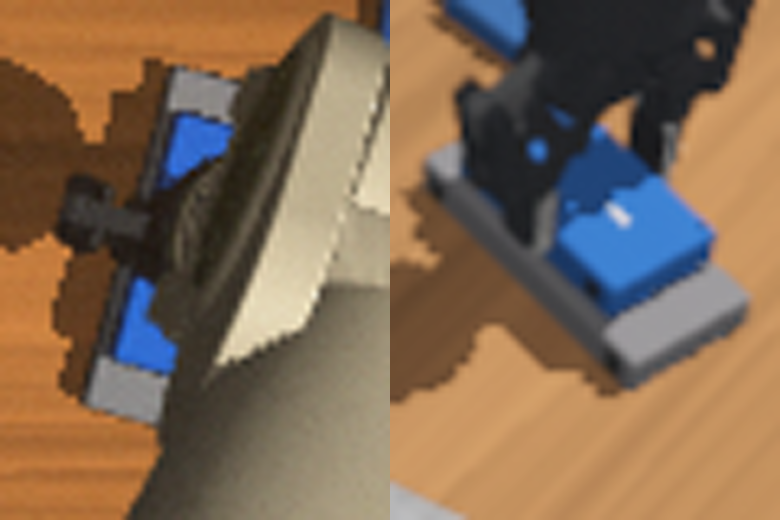

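Blue is lined up a few mm above grey, with similar margins at both ends. Lowering until contact.

servo_tool:
  increments:
    - {"offset": [0.1, 0, 0.03], "yaw": 0}
    - {"offset": [0.2, 0, 0.03], "yaw": 0}
    - {"offset": [0.28, 0, 0.03], "yaw": 0}
    - {"offset": [0.33, 0, 0.03], "yaw": 0}
    - {"offset": [0.37, 0, 0.03], "yaw": 0}
    - {"offset": [0.4, 0, 0.03], "yaw": 0}
    - {"offset": [0.4, 0, 0.03], "yaw": 0}
    - {"offset": [0.4, 0, 0.03], "yaw": 0}

```text
clock: 47.55
tcp_pos: [0.4527, -0.1005, 0.0244]
orientation: [0.701, 0.093, 0.701, -0.093]
wrist_force: [-2.5, 0.9, 5.6]
finger_gap: 0.0551
```

Contact at the expected height. Release and lift.

servo_tool:
  increments:
    - {"offset": [0, 0, 0], "yaw": 0}
    - {"offset": [0, 0, 0], "yaw": 0}
    - {"offset": [0, 0, 0], "yaw": 0}
    - {"offset": [0, 0, 0], "yaw": 0}
    - {"offset": [0, 0, 0], "yaw": 0}
    - {"offset": [0, 0, 0], "yaw": 0}
    - {"offset": [0, 0, 0], "yaw": 0}
    - {"offset": [-0.3, 0, 0], "yaw": 0}
  claw: 1

```text
clock: 48.35
tcp_pos: [0.4525, -0.1003, 0.0267]
orientation: [0.701, 0.093, 0.701, -0.093]
wrist_force: [0.1, 0.1, 0.2]
finger_gap: 0.085
```

servo_tool:
  increments:
    - {"offset": [-1, 0, 0], "yaw": 0}
    - {"offset": [-3, 0, 0], "yaw": 0}
    - {"offset": [-6, 0, 0], "yaw": 0}
    - {"offset": [-9, 0, 0], "yaw": 0}
    - {"offset": [-12, 0, 0], "yaw": 0}
    - {"offset": [-15, 0, 0], "yaw": 0}
    - {"offset": [-16, 0, 0], "yaw": 0}
    - {"offset": [-16, 0, 0], "yaw": 0}

```text
clock: 49.15
tcp_pos: [0.4539, -0.1009, 0.1888]
orientation: [0.702, 0.093, 0.7, -0.094]
wrist_force: [0.4, -0.5, -0.1]
finger_gap: 0.0857
```

servo_tool:
  increments:
    - {"offset": [0, -2, 0], "yaw": 0}
    - {"offset": [0, -5, 0], "yaw": 0}
    - {"offset": [0, -9, 0], "yaw": 0}
    - {"offset": [0, -13, 0], "yaw": 0}
    - {"offset": [0, -17, 0], "yaw": 0}
    - {"offset": [0, -20, 0], "yaw": 0}
    - {"offset": [0, -22, 0], "yaw": 0}
    - {"offset": [0, -22, 0], "yaw": 0}

```text
clock: 49.95
tcp_pos: [0.394, -0.3146, 0.185]
orientation: [0.7, 0.095, 0.701, -0.094]
wrist_force: [0.3, 0.1, -0.8]
finger_gap: 0.0852
```

```bash
python3 -c "
from h import *
snap('top','t13');snap('side','s13')
rect('top','t13','blue',.03,.06,(.35,.55,-.2,0))
rect('side','s13','blue',.03,.06,(.35,.55,-.2,0))
B=[box(np.array([.453,-.1004]),-15.2,.14,.064,0,.02),box(np.array([.453,-.1004]),-15.2,.1,.056,.02,.04)]
overlay('top','t13',B,'pics/tmp.png',355,245,415,325,6.5)
ims=[cv2.imread('pics/tmp.png')]+[cv2.resize(cv2.imread('pics/%s.png'%n)[y:y+80,x:x+60],None,fx=6.5,fy=6.5,interpolation=cv2.INTER_CUBIC) for n,x,y in(('t13',355,245),('s13',355,200))]
m=np.hstack(ims);cv2.imwrite('pics/p13.png',cv2.resize(m,(800,int(m.shape[0]*800/m.shape[1]))))
"
```

```text
top blue c 452.8 -100.8 mean [ 452.4 -100.5] LxW 99.0 56.0 long-axis deg -15.5 z 39.2 n 857 px 372 402 263 305
side blue c 451.5 -94.4 mean [452.4 -94.5] LxW 105.6 59.6 long-axis deg -15.7 z 40.1 n 620 px 366 403 216 248
```

View pics/p13.png

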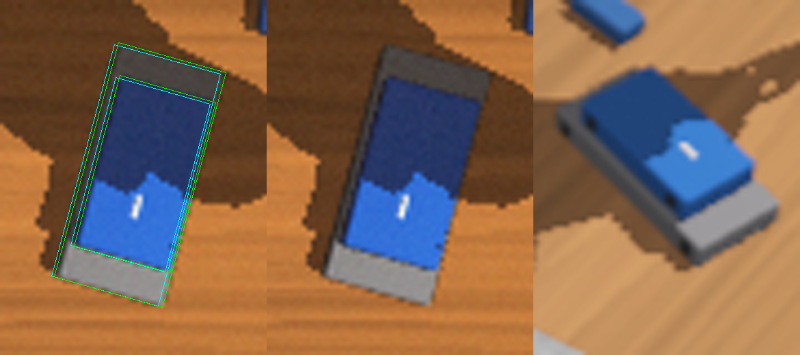

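View pics/s13.png

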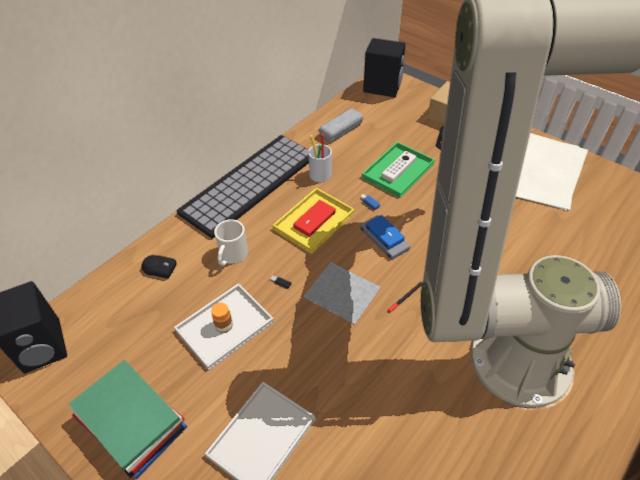

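View pics/t13.png

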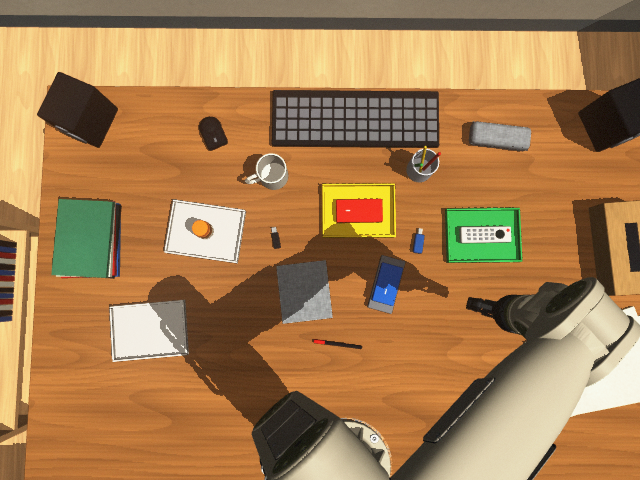

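Blue measures (452.8,-100.8) mm at -15.5° on grey at (453.0,-100.4) mm and -15.2°. The top view shows red at (359,211), jar at (201,229), remote at (485,235) and mug at (270,170), all in place. The arm is clear, so I'll hand in.

```bash
python3 -c "
from h import *
print(env.get_state()['clock'],env.hand_in())"
```

```text
the job is handed in; nothing more can be done
50.05 None
```

The desk is sorted and handed in at 50.05 s of the 120 s allowed; the hand-in reports no verdict.

- **Red drive:** I parked the blue drive on the mat, then set the red one flat in the yellow tray.
- **Jar:** it stands upright in the farther white tray, 0.69 m from the base. The look-alike is at 0.61 m.
- **Remote:** it lies lengthwise in the green tray.
- **Blue on grey:** I stacked the blue drive back on the grey one last. Everything was set down to light contact before release, with about 7 N the highest vertical force I read.

**Last checks:**
- **Final pictures:** all items are in place, the mug and mat show no change, and the arm is clear.
- **Stack alignment:** the top camera puts blue within about 0.5 mm and 0.3° of grey. Grey's corners matched the start picture just before blue went back on.
- **Camera disagreement:** the side camera reads 4–7 mm off the top camera in y on the drives. I relied on the top camera, which agreed with the robot to about 0.5 mm on the mat.
- **Remaining doubt:** the top camera may have a small height-dependent shift, so blue could be up to about 2 mm off-centre along its length.

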